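# Find the blind hole of the press spacer on a pin gauge and present it hole-up

## Task

The aluminium spacer block has a blind hole in each end; they look alike, but one is deeper. Pick the spacer up from the cutting mat, push an end of it gently, in line, onto the level steel pin of the green gauge until the pin meets the bottom of the hole, and tell by feel how deep it goes; then turn the spacer on end with its deeper hole facing straight up (either, if they differ by less than 5 mm). Finish while holding it so in the gripper alone, still, about 20 cm above the cutting mat and to the side of the gauge; you may set it down on the mat to change your grip, and leave everything else where it is.

Things in the scene. Friction and masses are not known exactly. Their poses are not given: they have to be found in the camera images.
- spacer_center (a point): Centre of the loose aluminium spacer, a square bar 36 x 36 x 70 mm, 0.2 to 0.3 kg, lying flat at the start (centre 18 mm up). Its x axis runs along the length. Both end faces, 35 mm from the centre, have a round 15 mm blind hole on the centre line. A 16 mm web parts the holes: their depths add up to 54 mm, each 10 to 44 mm; the web's place changes from start to start.
- pin_tip (a point): Blunt tip of the gauge's level steel pin, 8 mm thick, 70 mm above the table. Its x axis is level and points from the tip back along the pin to the green post. A spacer pushed on in line stops when the tip meets the web: if its centre is then more than 8 mm before the tip, this hole is the shallower (under 27 mm deep), else the deeper. Stay under 25 N.
- gauge: Pin gauge fixed to the table; origin on the table, 67 mm behind the pin tip; its x axis is parallel to the pin tip's. The pin runs 66 mm free from its tip to a 20 mm collar 4 mm thick on a green post 44 mm wide, 89 mm high, from 70 to 104 mm behind the tip. Grey foot 14 mm high, 90 mm wide, from 47 to 127 mm behind the tip.
- tin: Low open tin full of small metal type, 110 x 270 mm and 32 mm high, heavy and fixed; origin under its centre, long side along its own y.
- ruler_mid (a point): Middle of the loose steel ruler lying flat, 300 x 32 x 4 mm, long along its own y.
- bracket_mid (a point): Centre, 13 mm up, of the small loose dark-steel U-shaped bracket, 50 x 32 x 33 mm high.
- sort1_mid (a point): Centre of a loose piece of metal type standing on the mat, 18 x 16 x 24 mm high.
- sort2_mid (a point): Centre of a loose piece of metal type standing on the mat, 18 x 20 x 24 mm high.
- sort3_mid (a point): Centre of a loose piece of metal type standing on the mat, 18 x 14 x 24 mm high.
- ink_jar_mid (a point): Centre of a loose closed ink jar, 60 mm diameter, 65 mm high.
- screwdriver_mid (a point): Grip of a loose screwdriver 180 mm long lying on the mat, at most 35 mm high.
Things that resemble listed ones, but are neither listed nor needed, are in the scene too. Of the things that look like the part that bears spacer_center, the smallest one is meant.

How it is judged:
By the outcome, as a careful person would: the job done as asked, in the order asked, and still so for the second after the job is handed in, while the arm keeps its last pose, push and grip.
It also fails if it takes over 58 s, if anything falls off the work surface, if the arm or the gripper's body presses on something with over 40 N, if the wrist force passes 120 N, or if a joint passes its speed limit or range.

## Robot

A 6-joint arm with a two-finger parallel gripper is mounted at the origin on the work surface. World frame = base frame: x ahead of the robot, y to its left, z up, the work surface at z = 0. Lengths are in m, angles in rad, forces in N, time in s.
With the tool pointing down it reaches from about 0.35 to 0.775 m from the base axis. Payload 7.3 kg.
Tool frame: the origin (TCP) lies on the front face of the gripper's body, between the roots of the fingers; the fingertips stand 66 mm ahead of it and the grasp point (between the pads) lies 47 mm ahead of it; z points along the fingers, y is the direction in which the jaws open and shut (so a half turn about z gives the same grasp; the last joint's range is limited). The gripper opens to 92 mm and grips with 3 to 60 N. Pads are 19 mm wide; open, the fingers measure 130 mm over their backs; the gripper's body (75 mm by 190 mm) begins 47 mm behind the grasp point.
Start: joints at [1.043, 0.342, 1.524, -0, 1.275, -0.146], TCP at [0.196, 0.487, 0.292] pointing down, gripper open.
Joint ranges: [-2.53, 2.53], [-0.77, 2.02], [0.04, 2.7], [-1, 4.14], [0.28, 2.66], [-3.11, 3.11]. Speed limits (rad/s): [2.57, 2.57, 3.14, 3.14, 3.14, 3.14].

## Interface

Orientations are given as [roll, pitch, yaw] about the fixed x, y, z axes, in that order (R = Rz(yaw) Ry(pitch) Rx(roll)).
In Python, from cell import observe, read_camera, hand_in, search_frame, tip_of gives the robot as it stands. The module is installed in compiled form; this text tells all that it offers.
- The arm moves only by the tool apply_moves, never from a script. Its argument "motion" is a list of rows, each an object with "offset": the shift along the tool's x, y, z in mm, a list of three; "rotation": the turn, a rotation vector about the tool's x, y, z in rad, a list of three. In form: [{"offset": [x, y, z], "rotation": [rx, ry, rz]}, ...]. A call has 1 to 12 rows; each row shifts and turns the pose as measured when the row begins, along the tool's axes as they then stand; what a row does not reach is not made up. A row lasts 1/12 s, in which the tool goes at most 41.7 mm and 7.16 degrees, less where a joint would pass 70% of its speed; a pose out of reach is approached as far as the arm can. A call with a gripper value outside its range is refused whole. "grip" is the closure, from 0 (fully open) to 1 (shut), set as the call begins (left out, the last holds). The fingers move at their own pace and stop on an object; "grip_force" is the grip in N (left out, the last holds). Time passes only in rows, so rows that do not move let the fingers close. It gives the time, the measured TCP pose, the force and the opening at its end, in the units of the state.
- observe(): the state, without advancing time (a new reading comes with each control period).
- read_camera(name): name is "scene" or "side" or "wrist"; returns a dict with "img" (420x560x3 uint8, red, green, blue), "camera_matrix" (3x3 intrinsics, pixels), "R" (3x3) and "t" (3): a world point X has camera coordinates R X + t; the wrist camera has in their place "tool_from_camera" (4x4, takes a point from camera to tool coordinates, whose origin is the TCP and whose axes are the flange's). Camera axes: x right, y down, z forward; pixel columns grow to the right and rows downward; lengths in m; the calibration is good to about 2 mm. A picture is of the moment at which its call begins: read the wrist's pose just before it. There is no depth.
- hand_in(): hands the job in, once; it reports no verdict.
Trained networks look in a picture, given as the dict that the camera call returned (one of the last four; its "shot" number tells which), for a name from the list of things; names that differ only in an ending like _2 or _b are one class to them, and where a whole thing is asked for, a point or a joint stands for the part that bears it (a point fixed in the world has none). Each returns a list of dicts, best first, with "score" (0 to 1); they miss things now and then, are a little off and sometimes report something else, mostly with a low value. They report only what shows in the picture. A call takes as long as a camera call. They do not tell look-alikes from the thing itself.
- search_frame(query, picture): "location" ([x, y, z] in m, in world coordinates, good to about 4 mm: the middle of the surface that is visible of it).
- tip_of(query, picture): "location" ([x, y, z] in m, in world coordinates, good to about 4 mm: a listed point, or the origin of a listed thing).
The state is a dict: "time": time; "qpos": joint angles; "qvel": joint speeds; "joint_efforts": joint torques, N m; "tool_pos": TCP position; "tool_rot": TCP orientation; "contact_force": force on the tool from outside, world axes, zero at the start; "torque": the same for the moment, N m; "opening": finger opening in m.
Only numpy, scipy, OpenCV 4.12 (cv2) and the standard library are available. Lean on these libraries where they do the work, as an engineer would, in place of code of your own. Each camera call takes 0.05 s, during which the arm holds its last target.

## Working session

There is one attempt and no reset: what is moved stays moved. The work goes in short steps, Python scripts to look and compute and a tool call to move; the robot and the scene stay as the last step left them, time stands still between calls to the robot, and variables do not carry over. Pictures are saved under pics/ and viewed, and the job is handed in when it is done.

Besides the shell and the picture viewer there is one more tool, called after "Call:" by a JSON object that holds its "fn" and its "kwargs". apply_moves: Moves the arm, as the interface text tells. Its arguments: {"type":"object","properties":{"motion":{"type":"array"},"grip":{"type":"number"},"grip_force":{"type":"number"}},"required":["motion"]}

```bash
mkdir -p pics
python3 - <<'E'
from cell import *
import cv2
print(observe())
for n in ["scene","side"]:
    p=read_camera(n); cv2.imwrite(f"pics/{n}0.png",p["img"][:,:,::-1])
    print(n,p["camera_matrix"].tolist(),p["R"].tolist(),p["t"].tolist())
    for q in ["spacer_center","pin_tip","gauge","tin","ruler_mid","bracket_mid","ink_jar_mid","screwdriver_mid","sort1_mid"]:
        for r in tip_of(q,p)[:4]: print(q,{k:(v.round(3).tolist() if hasattr(v,'round') and hasattr(v,'tolist') else v) for k,v in r.items()})
E
```

```text
{'time': 0.0, 'qpos': array([ 1.04300090e+00,  3.42739563e-01,  1.52502729e+00, -1.55879678e-05,
        1.27537334e+00, -1.45976553e-01]), 'qvel': array([ 1.24707019e-03,  1.69552353e-03, -1.56003812e-06, -4.07949141e-04,
        6.68511344e-04, -6.29711630e-04]), 'joint_efforts': array([-3.94507069e-04, -4.31224322e+01, -2.44219369e+01,  7.18078902e-02,
        5.58430958e-02, -1.11253182e-04]), 'tool_pos': array([0.1954361 , 0.48693939, 0.29153255]), 'tool_rot': array([-3.14005941e+00, -2.10355637e-04,  2.75977817e+00]), 'contact_force': array([0.51616556, 0.10210956, 0.02800531]), 'torque': array([-0.04026381, -0.04876724, -0.02862267]), 'opening': 0.09195084873745929}
scene [[471.2876427323388, 0.0, 280.685169522694], [0.0, 471.2876427323388, 211.3404194310849], [0.0, 0.0, 1.0]] [[-0.15807536830482927, 0.9872506862700313, -0.018661736110150002], [0.6131758664237421, 0.08333089349635342, -0.7855388717463908], [-0.7739686910791584, -0.13561727267738327, -0.6185308566116671]] [0.11836554643984559, -0.23647546984595705, 1.4592870998813237]
spacer_center {'location': [0.2151, -0.3265
[... 1323 characters left out ...]
enter {'location': [0.2119, -0.3278, 0.0217], 'score': 0.68}
spacer_center {'location': [0.4996, -0.195, 0.0176], 'score': 0.58}
pin_tip {'location': [0.5303, 0.2414, 0.0664], 'score': 0.63}
gauge {'location': [0.5331, 0.306, -0.0044], 'score': 0.6}
tin {'location': [0.7698, -0.1876, -0.001], 'score': 0.59}
ruler_mid {'location': [0.351, -0.2019, 0.005], 'score': 0.98}
bracket_mid {'location': [0.4201, 0.0835, 0.0152], 'score': 0.77}
ink_jar_mid {'location': [0.634, -0.392, 0.0339], 'score': 0.85}
screwdriver_mid {'location': [0.4498, -0.429, 0.0141], 'score': 0.91}
sort1_mid {'location': [0.773, -0.1864, -0.0009], 'score': 0.73}
sort1_mid {'location': [0.7143, 0.026, 0.0128], 'score': 0.42}
```

View pics/scene0.png

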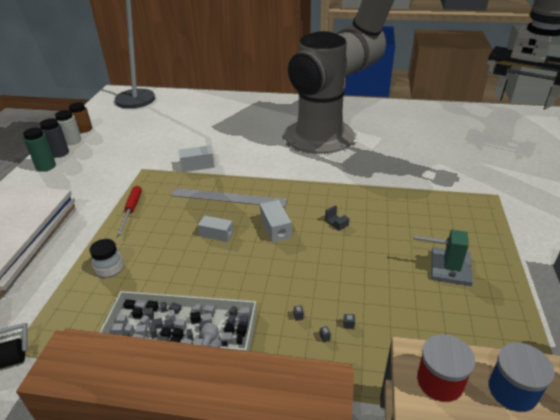

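View pics/side0.png

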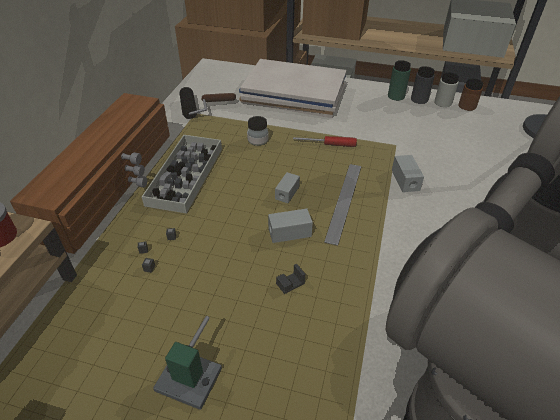

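Candidates in the scene view are A (195,158), off the mat, B (216,228) and C (275,220). B looks smallest, so I'll check it in close crops and measure its edges.

Run:
```python
import cv2,numpy as np
a=cv2.imread("pics/scene0.png");b=cv2.imread("pics/side0.png")
def c(i,x,y,w,h,s): return cv2.resize(i[y:y+h,x:x+w],(w*s,h*s),interpolation=cv2.INTER_CUBIC)
out=np.vstack([np.hstack([c(a,190,200,80,60,5),c(b,265,165,80,60,5)]),np.hstack([c(a,405,225,80,60,5),c(b,150,310,80,60,5)])])
cv2.imwrite("pics/crop0.png",out)
```

```text
(no output)
```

View pics/crop0.png

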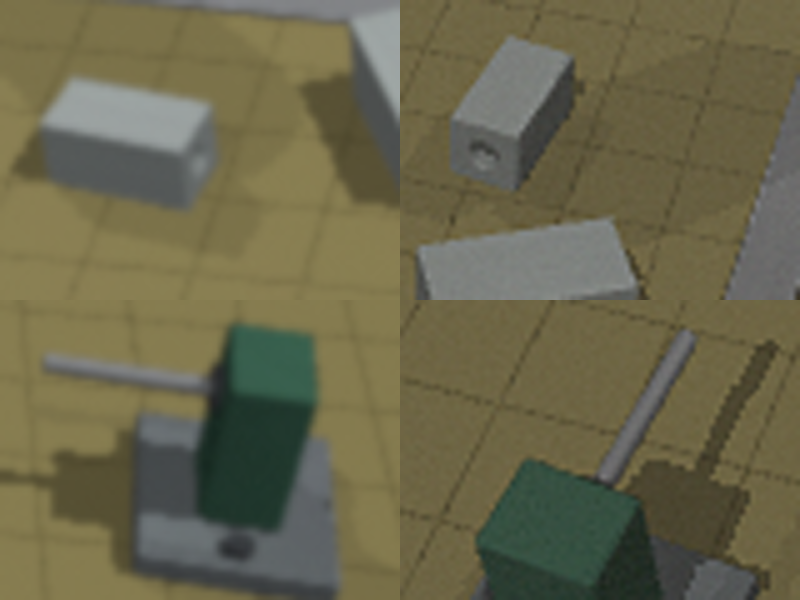

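```bash
cat > h.py <<'E'
import numpy as np,cv2
from cell import *
from scipy.spatial.transform import Rotation as Rot
def ray(px,p):
    d=p["R"].T@np.linalg.solve(p["camera_matrix"],[px[0],px[1],1]); o=-p["R"].T@p["t"]; return o,d
def onz(px,p,z):
    o,d=ray(px,p); return o+d*(z-o[2])/d[2]
def tri(rs):
    A=np.zeros((3,3));b=np.zeros(3)
    for o,d in rs:
        d=d/np.linalg.norm(d);M=np.eye(3)-np.outer(d,d);A+=M;b+=M@o
    return np.linalg.solve(A,b)
E
python3 - <<'E'
from h import *
s=read_camera("scene");d=read_camera("side")
f=lambda x,y,ox,oy:(ox+x/5-.4,oy+y/5-.4)
for p,L in ((s,[f(*q,190,200) for q in [(70,77),(212,102),(187,155),(42,125)]]),(d,[f(*q,265,165) for q in [(112,37),(174,55),(118,137),(52,117)]])):
    P=np.array([onz(q,p,.036) for q in L]); print(P.round(4).tolist(),P.mean(0).round(4), [np.linalg.norm(P[i]-P[i-1]).round(4) for i in range(4)],[np.degrees(np.arctan2(*(P[i]-P[i-1])[[1,0]])).round(1) for i in range(4)])
ts=f(43,63,405,225);bs=f(213,83,405,225);td=f(290,34,150,310);bd=f(207,180,150,310)
print([onz(q,s,.07).round(4).tolist() for q in(ts,bs)],[onz(q,d,.07).round(4).tolist() for q in(td,bd)])
print(tri([ray(ts,s),ray(td,d)]),tri([ray(bs,s),ray(bd,d)]))
E
```

```text
[[0.4763, -0.225, 0.036], [0.4852, -0.1548, 0.036], [0.5233, -0.157, 0.036], [0.5119, -0.2277, 0.036]] [ 0.4992 -0.1911  0.036 ] [np.float64(0.0357), np.float64(0.0708), np.float64(0.0381), np.float64(0.0717)] [np.float64(175.7), np.float64(82.7), np.float64(-3.3), np.float64(-99.2)]
[[0.5076, -0.2276, 0.036], [0.474, -0.2222, 0.036], [0.4852, -0.1542, 0.036], [0.5198, -0.1596, 0.036]] [ 0.4966 -0.1909  0.036 ] [np.float64(0.069), np.float64(0.034), np.float64(0.0689), np.float64(0.035)] [np.float64(-100.2), np.float64(170.9), np.float64(80.7), np.float64(-9.0)]
[[0.5294, 0.2434, 0.07], [0.5325, 0.3109, 0.07]] [[0.5281, 0.2443, 0.07], [0.5333, 0.3049, 0.07]]
[0.5283811  0.24366339 0.06909925] [0.53334024 0.30835377 0.07227433]
```

B measures about 70x36 mm in both views, so it is the spacer; the other two are larger. Its centre is about (0.498, -0.191) at yaw 81°. The pin tip is about (0.5285, 0.2437), pointing at yaw 86°. Next I'll get the wrist camera geometry and plan the first move, which passes over the pin.

```bash
cat >> h.py <<'E'
def pose(): 
    s=observe(); return np.array(s["tool_pos"]),Rot.from_euler("xyz",s["tool_rot"])
def plan(pt,rpy_deg,maxmm=35,maxdeg=6.5,n=None):
    p,R=pose(); R2=Rot.from_euler("xyz",rpy_deg,degrees=True); pt=np.array(pt)
    rv=(R.inv()*R2).as_rotvec(); d=np.linalg.norm(pt-p)*1000
    n=n or int(max(np.ceil(d/maxmm),np.ceil(np.degrees(np.linalg.norm(rv))/maxdeg),1))
    # world-straight path, uniform turn
    print("n",n,"rv/row",(rv/n).round(4).tolist())
    for k in range(n):
        Rk=R*Rot.from_rotvec(rv*k/n)
        print((Rk.inv().apply((pt-p)/n)*1000).round(1).tolist())
def show():
    s=observe(); print("t",round(s["time"],2),"p",s["tool_pos"].round(4).tolist(),"rpy",np.degrees(s["tool_rot"]).round(2).tolist(),"q",s["qpos"].round(3).tolist(),"F",s["contact_force"].round(2).tolist(),"T",s["torque"].round(2).tolist(),"op",round(s["opening"],4))
def wrist(fn):
    p,R=pose(); s=read_camera("wrist"); cv2.imwrite(fn,s["img"][:,:,::-1])
    M=np.array(s["tool_from_camera"]); T=np.eye(4);T[:3,:3]=R.as_matrix();T[:3,3]=p
    W=np.linalg.inv(T@M); s["R"]=W[:3,:3]; s["t"]=W[:3,3]; return s
def proj(X,s):
    c=s["R"]@np.array(X)+s["t"]; u=s["camera_matrix"]@c; return u[:2]/u[2]
E
python3 - <<'E'
from h import *
s=wrist("pics/w0.png"); print(np.array(s["tool_from_camera"]).round(4).tolist(), s["camera_matrix"].round(1).tolist())
show()
# camera forward etc. for yaw=86
plan([.52,.17,.30],[180,0,84])
E
```

```text
[[0.0001, -0.9695, -0.2451, 0.0653], [1.0, 0.0, 0.0001, -0.0003], [-0.0001, -0.2451, 0.9695, -0.0917], [0.0, 0.0, 0.0, 1.0]] [[298.8, 0.0, 276.5], [0.0, 298.8, 211.3], [0.0, 0.0, 1.0]]
t 1.15 p [0.1956, 0.4872, 0.2923] rpy [179.99, 0.0, 158.13] q [1.043, 0.342, 1.524, 0.0, 1.275, -0.146] F [-0.53, 1.26, 0.04] T [-0.0, 0.01, 0.0] op 0.0922
n 13 rv/row [0.0, -0.0, 0.0995]
[-32.2, -13.3, -0.6]
[-33.4, -10.1, -0.6]
[-34.3, -6.7, -0.6]
[-34.7, -3.3, -0.6]
[-34.9, 0.2, -0.6]
[-34.7, 3.7, -0.6]
[-34.2, 7.1, -0.6]
[-33.3, 10.5, -0.6]
[-32.1, 13.7, -0.6]
[-30.6, 16.8, -0.6]
[-28.8, 19.8, -0.6]
[-26.6, 22.5, -0.6]
[-24.3, 25.1, -0.6]
```

View pics/w0.png

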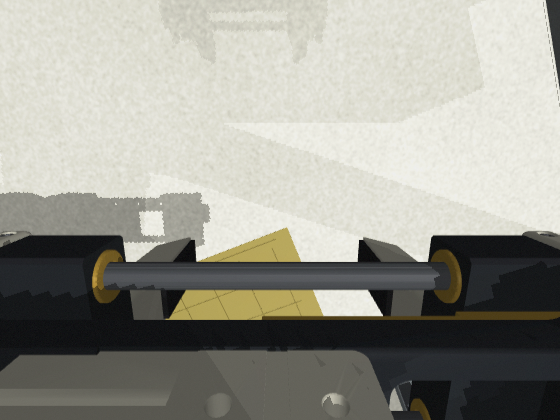

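The wrist view shows the mat corner and gripper bodies; only the upper half of the image (rows <230) is usable.

Call:
{"fn": "apply_moves", "kwargs": {"motion": [{"offset":[-35,-14.4,-0.6],"rotation":[0,0,0.108]},{"offset":[-36.3,-10.6,-0.6],"rotation":[0,0,0.108]},{"offset":[-37.2,-6.7,-0.6],"rotation":[0,0,0.108]},{"offset":[-37.7,-2.7,-0.6],"rotation":[0,0,0.108]},{"offset":[-37.8,1.4,-0.6],"rotation":[0,0,0.108]},{"offset":[-37.4,5.5,-0.6],"rotation":[0,0,0.108]},{"offset":[-36.7,9.5,-0.6],"rotation":[0,0,0.108]},{"offset":[-35.4,13.4,-0.6],"rotation":[0,0,0.108]},{"offset":[-33.8,17.1,-0.6],"rotation":[0,0,0.108]},{"offset":[-31.7,20.7,-0.6],"rotation":[0,0,0.108]},{"offset":[-29.3,24,-0.6],"rotation":[0,0,0.108]},{"offset":[-26.5,27,-0.6],"rotation":[0,0,0.108]}]}}

```text
time: 2.15
tool_pos: [0.5216, 0.1537, 0.2997]
tool_rot: [3.141, -0.005, 1.418]
contact_force: [0.3, 0.8, 0.3]
opening: 0.0919
```

Run:
```python
from h import *
show(); s=wrist("pics/w1.png"); show()
im=s["img"].copy()
print(proj([.5285,.2437,.07],s),proj([.5333,.3087,.07],s))
```

```text
t 2.15 p [0.5216, 0.1537, 0.2997] rpy [179.94, -0.27, 81.24] q [0.144, 0.369, 1.462, 0.004, 1.308, 0.295] F [0.35, 0.84, 0.29] T [-0.07, 0.03, -0.01] op 0.0919
t 2.2 p [0.5261, 0.1487, 0.2995] rpy [179.71, -0.12, 80.6] q [0.135, 0.374, 1.456, 0.0, 1.307, 0.299] F [4.28, -4.18, 0.29] T [-0.33, -0.09, -0.04] op 0.0923
[269.46788494 111.84129471] [263.78475768  41.62000373]
```

View pics/w1.png

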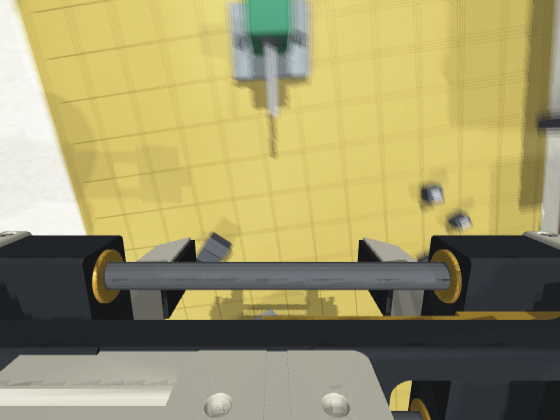

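Run:
```python
from h import *
show(); s=wrist("pics/w2.png"); 
im=cv2.imread("pics/w2.png")[0:150,200:350]
cv2.imwrite("pics/w2c.png",cv2.resize(im,None,fx=4,fy=4,interpolation=cv2.INTER_CUBIC))
print(proj([.5285,.2437,.07],s),proj([.5333,.3087,.07],s))
np.save("w2.npy",dict(K=s["camera_matrix"],R=s["R"],t=s["t"]),allow_pickle=True)
for q in("pin_tip","gauge"): print(tip_of(q,s)[:2])
```

```text
t 2.2 p [0.5261, 0.1487, 0.2995] rpy [179.71, -0.12, 80.6] q [0.135, 0.374, 1.456, 0.0, 1.307, 0.299] F [4.28, -4.18, 0.29] T [-0.33, -0.09, -0.04] op 0.0923
[262.35117386 106.88390843] [255.49266008  36.00303128]
[{'location': [0.531, 0.2446, 0.0689], 'score': 0.73}]
[{'location': [0.5357, 0.3113, 0.0007], 'score': 0.58}]
```

View pics/w2c.png

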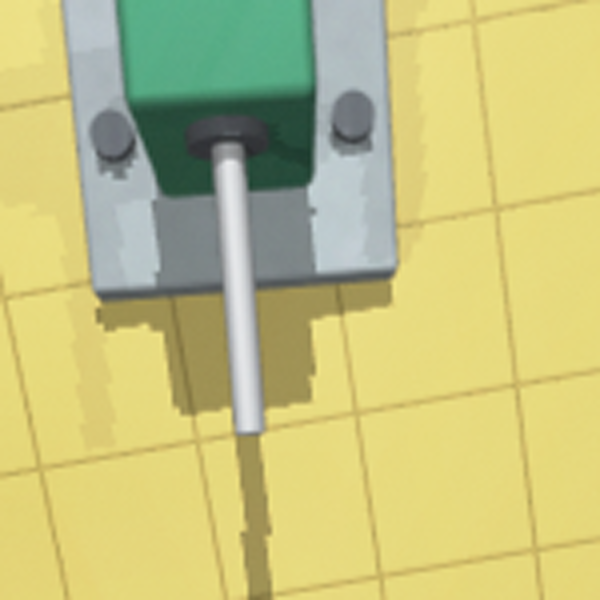

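Run:
```python
from h import *
s=dict(np.load("w2.npy",allow_pickle=True).item()); s["camera_matrix"]=s["K"]
f=lambda x,y:(200+x/4-.4,y/4-.4)
a=onz(f(249,431),s,.07);b=onz(f(228,148),s,.07);print(a,b,np.linalg.norm(a-b),np.degrees(np.arctan2(*(b-a)[[1,0]])))
a=onz(f(131,103),s,.089);b=onz(f(314,97),s,.089);print(a,b,np.linalg.norm(a-b),np.degrees(np.arctan2(*(b-a)[[1,0]])))
a=onz(f(100,293),s,.014);b=onz(f(395,271),s,.014);print(a,b,np.linalg.norm(a-b),np.degrees(np.arctan2(*(b-a)[[1,0]])))
show()
# next: above spacer
plan([.500,-.27,.25],[180,0,81])
plan([.494,-.25,.25],[180,0,81],n=12)
```

```text
[0.52791719 0.24333967 0.07      ] [0.5342626  0.30801635 0.07      ] 0.06498720593255793 84.39665979999683
[0.51447139 0.3149191  0.089     ] [0.55538077 0.30942228 0.089     ] 0.0412770200344705 -7.652749251665064
[0.49021292 0.29324239 0.014     ] [0.57592357 0.28510358 0.014     ] 0.08609619856972095 -5.424358118788008
t 2.35 p [0.5207, 0.1547, 0.2991] rpy [-179.98, -0.26, 81.5] q [0.146, 0.369, 1.463, 0.005, 1.308, 0.293] F [-0.3, -0.05, -0.14] T [-0.08, 0.05, 0.01] op 0.0917
n 13 rv/row [-0.0, -0.0004, 0.0007]
[-32.6, 3.3, 3.6]
[-32.6, 3.3, 3.6]
[-32.6, 3.3, 3.6]
[-32.6, 3.3, 3.7]
[-32.5, 3.3, 3.7]
[-32.5, 3.4, 3.7]
[-32.5, 3.4, 3.7]
[-32.5, 3.4, 3.7]
[-32.5, 3.4, 3.7]
[-32.5, 3.5, 3.7]
[-32.5, 3.5, 3.7]
[-32.5, 3.5, 3.8]
[-32.5, 3.5, 3.8]
n 12 rv/row [-0.0, -0.0004, 0.0007]
[-33.7, 2.8, 3.9]
[-33.7, 2.8, 3.9]
[-33.7, 2.8, 4.0]
[-33.7, 2.9, 4.0]
[-33.7, 2.9, 4.0]
[-33.7, 2.9, 4.0]
[-33.7, 2.9, 4.0]
[-33.7, 3.0, 4.0]
[-33.7, 3.0, 4.0]
[-33.7, 3.0, 4.1]
[-33.7, 3.0, 4.1]
[-33.7, 3.1, 4.1]
```

Call:
{"fn": "apply_moves", "kwargs": {"motion": [{"offset":[-35,3,4],"rotation":[0,0,0]},{"offset":[-35,3,4],"rotation":[0,0,0]},{"offset":[-35,3,4],"rotation":[0,0,0]},{"offset":[-35,3,4],"rotation":[0,0,0]},{"offset":[-35,3,4],"rotation":[0,0,0]},{"offset":[-35,3,4],"rotation":[0,0,0]},{"offset":[-35,3,4],"rotation":[0,0,0]},{"offset":[-35,3,4],"rotation":[0,0,0]},{"offset":[-35,3,4],"rotation":[0,0,0]},{"offset":[-35,3,4],"rotation":[0,0,0]},{"offset":[-35,3,4],"rotation":[0,0,0]},{"offset":[-25,3,4],"rotation":[0,0,0]}]}}

```text
time: 3.35
tool_pos: [0.4988, -0.2469, 0.2485]
tool_rot: [3.14, -0.012, 1.475]
contact_force: [0.7, 0.4, -0.9]
opening: 0.0919
```

Call:
{"fn": "apply_moves", "kwargs": {"motion": [{"offset":[0,0,0],"rotation":[0,0,0]},{"offset":[0,0,0],"rotation":[0,0,0]},{"offset":[0,0,0],"rotation":[0,0,0]}]}}

```text
time: 3.6
tool_pos: [0.4985, -0.247, 0.2474]
tool_rot: [3.141, -0.013, 1.477]
contact_force: [0.2, 0.6, 0.1]
opening: 0.0917
```

Run:
```python
from h import *
show(); s=wrist("pics/w3.png"); show()
np.save("w3.npy",dict(camera_matrix=s["camera_matrix"],R=s["R"],t=s["t"]),allow_pickle=True)
print(proj([.498,-.191,.036],s))
for r in tip_of("spacer_center",s): print(r)
im=cv2.imread("pics/w3.png")[50:200,200:350]
cv2.imwrite("pics/w3c.png",cv2.resize(im,None,fx=4,fy=4,interpolation=cv2.INTER_CUBIC))
```

```text
t 3.6 p [0.4985, -0.247, 0.2474] rpy [179.99, -0.72, 84.64] q [-0.603, 0.439, 1.503, 0.012, 1.205, -0.514] F [0.16, 0.59, 0.15] T [-0.07, 0.06, 0.0] op 0.0917
t 3.65 p [0.4986, -0.2466, 0.2475] rpy [179.98, -0.73, 84.67] q [-0.602, 0.439, 1.503, 0.012, 1.206, -0.513] F [-0.34, 0.44, -1.06] T [-0.08, 0.09, -0.0] op 0.0919
[270.61393531 148.26578842]
{'location': [0.4533, -0.0617, 0.0238], 'score': 0.74}
{'location': [0.4971, -0.1912, 0.0164], 'score': 0.62}
```

View pics/w3c.png

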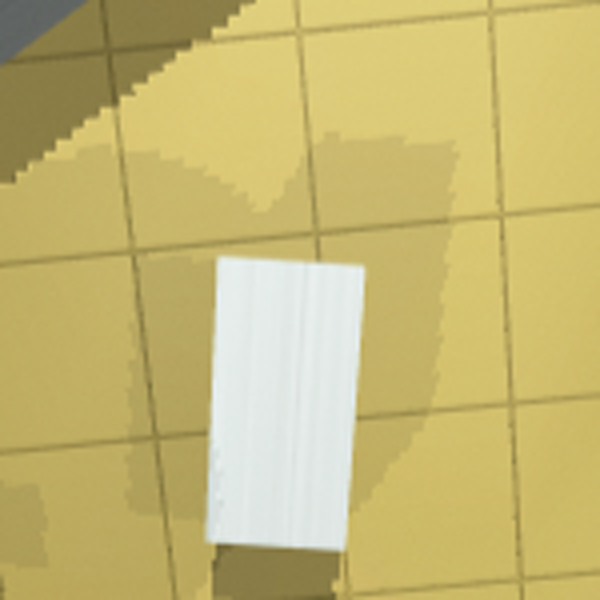

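Run:
```python
from h import *
s=np.load("w3.npy",allow_pickle=True).item()
f=lambda x,y:(200+x/4-.4,50+y/4-.4)
P=np.array([onz(f(*q),s,.036) for q in [(217,256),(365,266),(344,550),(206,541)]])
print(P.mean(0),[np.linalg.norm(P[i]-P[i-1]).round(4) for i in range(4)],[np.degrees(np.arctan2(*(P[i]-P[i-1])[[1,0]])).round(1) for i in range(4)])
plan([.4985,-.191,.10],[180,0,80.7],n=8)
```

```text
[ 0.49739989 -0.19400409  0.036     ] [np.float64(0.0697), np.float64(0.036), np.float64(0.0698), np.float64(0.0354)] [np.float64(81.3), np.float64(-9.1), np.float64(-99.1), np.float64(170.9)]
n 8 rv/row [0.0, -0.0016, 0.0087]
[6.7, -0.7, 18.5]
[6.7, -0.7, 18.5]
[6.7, -0.8, 18.5]
[6.7, -0.8, 18.5]
[6.8, -0.9, 18.5]
[6.8, -1.0, 18.5]
[6.8, -1.0, 18.5]
[6.8, -1.1, 18.5]
```

Call:
{"fn": "apply_moves", "kwargs": {"motion": [{"offset":[6.8,-1,18],"rotation":[0,-0.002,0.009]},{"offset":[6.8,-1,18],"rotation":[0,-0.002,0.009]},{"offset":[6.8,-1,18],"rotation":[0,-0.002,0.009]},{"offset":[6.8,-1,18],"rotation":[0,-0.002,0.009]},{"offset":[6.8,-1,18],"rotation":[0,-0.002,0.009]},{"offset":[6.8,-1,18],"rotation":[0,-0.002,0.009]},{"offset":[6.8,-1,18],"rotation":[0,-0.002,0.009]},{"offset":[4,-1,18],"rotation":[0,0,0]},{"offset":[0,0,0],"rotation":[0,0,0]},{"offset":[0,0,0],"rotation":[0,0,0]}]}}

```text
time: 4.53
tool_pos: [0.5011, -0.1773, 0.1048]
tool_rot: [3.132, 0.005, 1.434]
contact_force: [-0.2, -0.1, 0.6]
opening: 0.0916
```

Run:
```python
from h import *
show(); plan([.4977,-.1925,.072],[180,0,81],n=3)
```

```text
t 4.53 p [0.5011, -0.1773, 0.1048] rpy [179.42, 0.28, 82.15] q [-0.484, 0.574, 1.739, -0.002, 0.818, -0.346] F [-0.21, -0.06, 0.63] T [-0.09, 0.04, 0.01] op 0.0916
n 3 rv/row [0.0034, 0.0016, 0.0067]
[-5.1, -0.5, 11.0]
[-5.2, -0.5, 11.0]
[-5.2, -0.4, 10.9]
```

Call:
{"fn": "apply_moves", "kwargs": {"motion": [{"offset":[-5,-0.5,8],"rotation":[0.003,0.002,0.007]},{"offset":[-5,-0.5,8],"rotation":[0.003,0.002,0.007]},{"offset":[-3,-0.5,6],"rotation":[0.003,0.001,0.004]},{"offset":[0,0,0],"rotation":[0,0,0]},{"offset":[0,0,0],"rotation":[0,0,0]}]}}

```text
time: 4.95
tool_pos: [0.4997, -0.1919, 0.0848]
tool_rot: [3.135, 0.002, 1.416]
contact_force: [-0.1, 0.4, 0.3]
opening: 0.0921
```

Run:
```python
from h import *
show(); plan([.4977,-.1925,.072],[180,0,81],n=1)
```

```text
t 4.95 p [0.4997, -0.1919, 0.0848] rpy [179.62, 0.09, 81.11] q [-0.51, 0.612, 1.738, 0.001, 0.784, -0.356] F [-0.09, 0.35, 0.34] T [-0.09, 0.07, 0.0] op 0.0921
n 1 rv/row [0.0067, 0.0016, 0.002]
[-0.9, -2.0, 12.8]
```

Call:
{"fn": "apply_moves", "kwargs": {"motion": [{"offset":[-0.5,-1,6],"rotation":[0.006,0.001,0.002]},{"offset":[0,-1,6],"rotation":[0,0,0]},{"offset":[0,0,0],"rotation":[0,0,0]},{"offset":[0,0,0],"rotation":[0,0,0]}]}}

```text
time: 5.28
tool_pos: [0.4976, -0.1932, 0.0721]
tool_rot: [3.14, 0.001, 1.412]
contact_force: [-0.5, 0.0, 0.5]
opening: 0.0916
```

Run:
```python
from h import *
show(); plan([.4977,-.1925,.072],[180,0,81],n=1)
```

```text
t 5.28 p [0.4976, -0.1932, 0.0721] rpy [179.93, 0.05, 80.89] q [-0.514, 0.633, 1.746, -0.001, 0.762, -0.354] F [-0.47, 0.04, 0.54] T [-0.09, 0.07, -0.01] op 0.0916
n 1 rv/row [0.0012, 0.0009, -0.0019]
[0.7, -0.0, 0.1]
```

Call:
{"fn": "apply_moves", "kwargs": {"motion": [{"offset":[0,0,0],"rotation":[0,0,0]},{"offset":[0,0,0],"rotation":[0,0,0]},{"offset":[0,0,0],"rotation":[0,0,0]},{"offset":[0,0,0],"rotation":[0,0,0]},{"offset":[0,0,0],"rotation":[0,0,0]},{"offset":[0,0,0],"rotation":[0,0,0]},{"offset":[0,0,0],"rotation":[0,0,0]},{"offset":[0,0,0],"rotation":[0,0,0]}], "grip": 1, "grip_force": 40}}

```text
time: 5.95
tool_pos: [0.498, -0.1929, 0.0727]
tool_rot: [3.139, 0.001, 1.413]
contact_force: [1.2, 0.7, 0.4]
opening: 0.043
```

Run:
```python
from h import *
show(); s=read_camera("side");cv2.imwrite("pics/s1.png",cv2.resize(s["img"][140:240,230:350,::-1],None,fx=5,fy=5,interpolation=cv2.INTER_CUBIC))
```

```text
t 5.95 p [0.498, -0.1929, 0.0727] rpy [179.88, 0.07, 80.93] q [-0.513, 0.632, 1.746, -0.0, 0.762, -0.354] F [1.19, 0.68, 0.37] T [-0.1, 0.04, -0.02] op 0.043
```

View pics/s1.png

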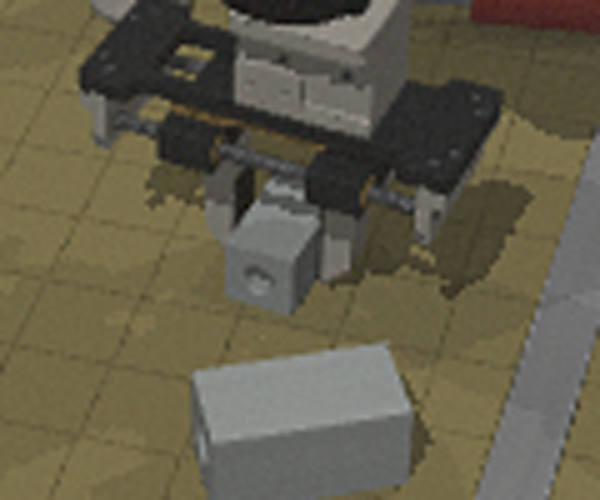

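The fingers straddle the spacer and are still closing.

Call:
{"fn": "apply_moves", "kwargs": {"motion": [{"offset":[0,0,0],"rotation":[0,0,0]},{"offset":[0,0,0],"rotation":[0,0,0]},{"offset":[0,0,0],"rotation":[0,0,0]},{"offset":[0,0,0],"rotation":[0,0,0]},{"offset":[0,0,-5],"rotation":[0,0,0]},{"offset":[0,0,-10],"rotation":[0,0,0]},{"offset":[0,0,-20],"rotation":[0,0,0]},{"offset":[0,0,-20],"rotation":[0,0,0]},{"offset":[0,0,-20],"rotation":[0,0,0]},{"offset":[0,0,-10],"rotation":[0,0,0]},{"offset":[0,0,0],"rotation":[0,0,0]},{"offset":[0,0,0],"rotation":[0,0,0]}]}}

```text
time: 7.0
tool_pos: [0.4961, -0.1918, 0.1632]
tool_rot: [-3.139, -0.001, 1.413]
contact_force: [-0.4, 0.3, -4.0]
opening: 0.036
```

Run:
```python
from h import *
show(); plan([.518,.13,.20],[180,0,85],n=12)
```

```text
t 7.0 p [0.4961, -0.1918, 0.1632] rpy [-179.83, -0.04, 80.93] q [-0.513, 0.494, 1.677, -0.0, 0.974, -0.354] F [-0.44, 0.32, -4.01] T [-0.12, 0.13, -0.03] op 0.036
n 12 rv/row [-0.0002, -0.0001, -0.0059]
[26.8, -2.4, -3.0]
[26.8, -2.3, -3.0]
[26.8, -2.1, -3.0]
[26.8, -2.0, -3.1]
[26.8, -1.8, -3.1]
[26.8, -1.6, -3.1]
[26.8, -1.5, -3.1]
[26.8, -1.3, -3.1]
[26.9, -1.2, -3.1]
[26.9, -1.0, -3.1]
[26.9, -0.8, -3.1]
[26.9, -0.7, -3.1]
```

Call:
{"fn": "apply_moves", "kwargs": {"motion": [{"offset":[20,-2,-3],"rotation":[0,0,-0.006]},{"offset":[27,-2,-3],"rotation":[0,0,-0.006]},{"offset":[27,-2,-3],"rotation":[0,0,-0.006]},{"offset":[27,-2,-3],"rotation":[0,0,-0.006]},{"offset":[27,-2,-3],"rotation":[0,0,-0.006]},{"offset":[27,-2,-3],"rotation":[0,0,-0.006]},{"offset":[27,-2,-3],"rotation":[0,0,-0.006]},{"offset":[27,-1,-3],"rotation":[0,0,-0.006]},{"offset":[27,-1,-3],"rotation":[0,0,-0.006]},{"offset":[27,-1,-3],"rotation":[0,0,-0.006]},{"offset":[27,-1,-3],"rotation":[0,0,-0.006]},{"offset":[15,0,-3],"rotation":[0,0,-0.006]}]}}

```text
time: 8.0
tool_pos: [0.5121, 0.1232, 0.1912]
tool_rot: [-3.121, -0.001, 1.479]
contact_force: [0.2, 0.6, -3.2]
opening: 0.0358
```

Call:
{"fn": "apply_moves", "kwargs": {"motion": [{"offset":[0,0,0],"rotation":[0,0,0]},{"offset":[0,0,0],"rotation":[0,0,0]},{"offset":[0,0,0],"rotation":[0,0,0]},{"offset":[0,0,0],"rotation":[0,0,0]}]}}

```text
time: 8.33
tool_pos: [0.5104, 0.1257, 0.1887]
tool_rot: [-3.116, -0.0, 1.484]
contact_force: [-0.1, 0.7, -3.1]
opening: 0.0361
```

Run:
```python
from h import *
show(); s=wrist("pics/w4.png"); show()
np.save("w4.npy",dict(camera_matrix=s["camera_matrix"],R=s["R"],t=s["t"]),allow_pickle=True)
print(proj([.528,.2435,.07],s),proj([.5333,.3085,.07],s))
```

```text
t 8.33 p [0.5104, 0.1257, 0.1887] rpy [-178.54, -0.0, 85.04] q [0.093, 0.46, 1.651, 0.005, 1.055, 0.177] F [-0.09, 0.75, -3.14] T [-0.11, -0.01, 0.02] op 0.0361
t 8.38 p [0.5104, 0.1255, 0.1887] rpy [-178.53, 0.0, 85.01] q [0.093, 0.46, 1.651, 0.005, 1.055, 0.177] F [0.22, -0.34, -3.02] T [-0.13, 0.05, 0.0] op 0.0358
[292.31211678  49.04221233] [293.18342907 -74.03434644]
```

View pics/w4.png

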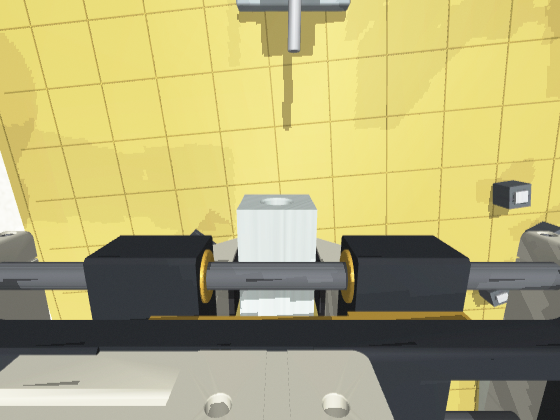

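The picture shows the held spacer (end face at rows 195-208, hole at about (277,202)) and the pin tip at (293,49), which agrees with my estimate. I'll zoom in for the in-hand pose.

Run:
```python
import cv2,numpy as np
i=cv2.imread("pics/w4.png")
a=cv2.resize(i[185:260,220:335],None,fx=6,fy=6,interpolation=cv2.INTER_CUBIC)
b=cv2.resize(i[0:60,235:350],None,fx=6,fy=6,interpolation=cv2.INTER_CUBIC)[:150]
b=cv2.resize(i[30:60,235:350],None,fx=6,fy=6,interpolation=cv2.INTER_CUBIC)[:148]
cv2.imwrite("pics/w4c.png",np.vstack([a,b]))
```

```text
(no output)
```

View pics/w4c.png

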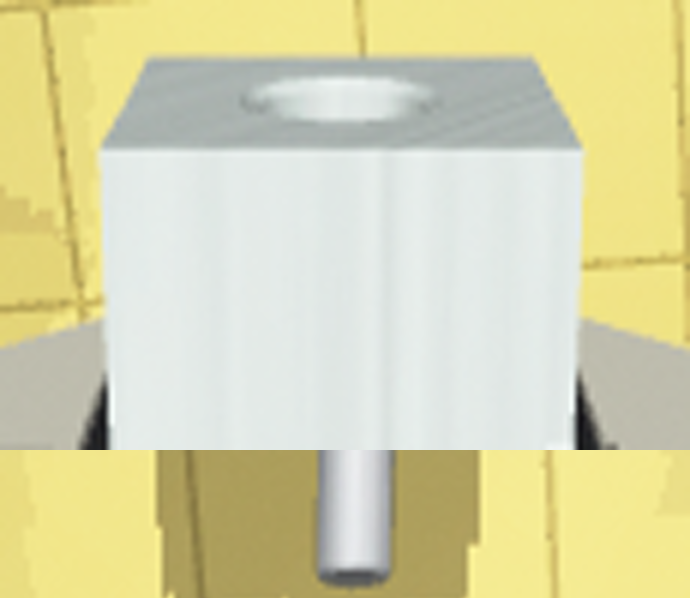

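Run:
```python
from h import *
s=np.load("w4.npy",allow_pickle=True).item(); K=s["camera_matrix"]
pz=read_camera("wrist"); M=np.array(pz["tool_from_camera"])
g=lambda x,y,ox,oy:(ox+(x+.5)/6-.5,oy+(y+.5)/6-.5)
px=np.array([g(103,149,220,185),g(583,149,220,185),g(535,58,220,185),g(148,58,220,185)])
# object: tool-like axes: x along length, y jaw, z down(along tool z)
ob=np.array([[35,-18,-18],[35,18,-18],[35,18,18],[35,-18,18]],float)/1000
from scipy.optimize import least_squares
Mi=np.linalg.inv(M)
def res(v):
    X=Rot.from_rotvec(v[3:]).apply(ob)+v[:3]; c=X@Mi[:3,:3].T+Mi[:3,3]; u=c@K.T; return (u[:,:2]/u[:,2:]-px).ravel()
r=least_squares(res,[0,0,.054,0,0,0]); print(r.x.round(4),np.degrees(r.x[3:]).round(2),r.fun.round(2))
# constrained: y rotation only & z
r2=least_squares(lambda v:res([v[0],v[1],v[2],0,0,v[3]]),[0,0,.054,0]); print(r2.x.round(4),r2.fun.round(2))
t=g(353,125,235,30); print(t,onz(t,s,.07))
```

```text
[-0.0017  0.0004  0.056   0.0044 -0.0018  0.0006] [ 0.25 -0.11  0.04] [-0.22  0.01  0.22  0.   -0.36 -0.01  0.36 -0.01]
[-0.0017  0.0004  0.0561 -0.0004] [-0.34  0.06  0.07  0.06 -0.19 -0.08  0.53 -0.08]
(293.4166666666667, 50.41666666666667) [0.52864317 0.24264042 0.07      ]
```

Run:
```python
from h import *
show(); plan([.5236,.1846,.1247],[180,0,85],n=6)
```

```text
t 8.43 p [0.5106, 0.1255, 0.1889] rpy [-178.55, -0.01, 85.0] q [0.093, 0.46, 1.651, 0.005, 1.055, 0.178] F [0.21, -0.71, -3.59] T [-0.17, 0.01, -0.0] op 0.0358
n 6 rv/row [-0.0042, -0.0, -0.0]
[10.0, 1.6, 10.7]
[10.0, 1.5, 10.7]
[10.0, 1.5, 10.7]
[10.0, 1.4, 10.7]
[10.0, 1.4, 10.7]
[10.0, 1.3, 10.7]
```

Call:
{"fn": "apply_moves", "kwargs": {"motion": [{"offset":[9,1.5,10],"rotation":[-0.004,0,0]},{"offset":[9,1.5,10],"rotation":[-0.004,0,0]},{"offset":[9,1.5,10],"rotation":[-0.004,0,0]},{"offset":[9,1.5,10],"rotation":[-0.004,0,0]},{"offset":[9,1.5,9],"rotation":[-0.004,0,0]},{"offset":[4,1,5],"rotation":[-0.004,0,0]},{"offset":[0,0,0],"rotation":[0,0,0]},{"offset":[0,0,0],"rotation":[0,0,0]},{"offset":[0,0,0],"rotation":[0,0,0]}]}}

```text
time: 9.18
tool_pos: [0.5234, 0.1767, 0.1267]
tool_rot: [-3.14, 0.001, 1.48]
contact_force: [-0.1, 0.1, -2.8]
opening: 0.0358
```

Run:
```python
from h import *
show(); plan([.5236,.1896,.1247],[180,0,85],n=1)
```

```text
t 9.18 p [0.5234, 0.1767, 0.1267] rpy [-179.9, 0.05, 84.77] q [0.187, 0.575, 1.652, -0.001, 0.917, 0.278] F [-0.06, 0.13, -2.81] T [-0.07, 0.01, -0.02] op 0.0358
n 1 rv/row [-0.0018, 0.0009, -0.004]
[12.9, -1.0, 2.0]
```

Call:
{"fn": "apply_moves", "kwargs": {"motion": [{"offset":[3,-0.5,1],"rotation":[0,0,-0.003]},{"offset":[4,-0.5,1],"rotation":[0,0,0]},{"offset":[0,0,0],"rotation":[0,0,0]},{"offset":[0,0,0],"rotation":[0,0,0]},{"offset":[0,0,0],"rotation":[0,0,0]}]}}

```text
time: 9.6
tool_pos: [0.5238, 0.1837, 0.1264]
tool_rot: [3.14, 0.0, 1.482]
contact_force: [0.3, 0.2, -3.4]
opening: 0.0358
```

Run:
```python
from h import *
show(); s=wrist("pics/w5.png"); d=read_camera("side"); c=read_camera("scene"); show()
print(proj([.5286,.2427,.07],s),proj([.5286,.2427,.07],d),proj([.5286,.2427,.07],c))
a=cv2.resize(s["img"][115:255,210:350],None,fx=2.857,fy=2.857,interpolation=cv2.INTER_CUBIC)
b=cv2.resize(d["img"][290:390,150:250],(400,400),interpolation=cv2.INTER_CUBIC)
e=cv2.resize(c["img"][200:300,380:480],(400,400),interpolation=cv2.INTER_CUBIC)
cv2.imwrite("pics/w5c.png",np.hstack([b,e])[:,:,::-1]);cv2.imwrite("pics/w5d.png",a[:,:,::-1])
```

```text
t 9.6 p [0.5238, 0.1837, 0.1264] rpy [179.92, 0.01, 84.9] q [0.2, 0.578, 1.647, -0.001, 0.915, 0.289] F [0.34, 0.18, -3.44] T [-0.05, 0.09, 0.02] op 0.0358
t 9.75 p [0.5238, 0.1836, 0.1263] rpy [179.94, 0.02, 84.89] q [0.199, 0.578, 1.647, -0.001, 0.915, 0.289] F [0.22, -0.02, -2.75] T [-0.07, -0.01, -0.06] op 0.0355
[274.68502887 148.77132485] [207.68009894 315.58517672] [412.83864087 236.93142613]
```

View pics/w5c.png

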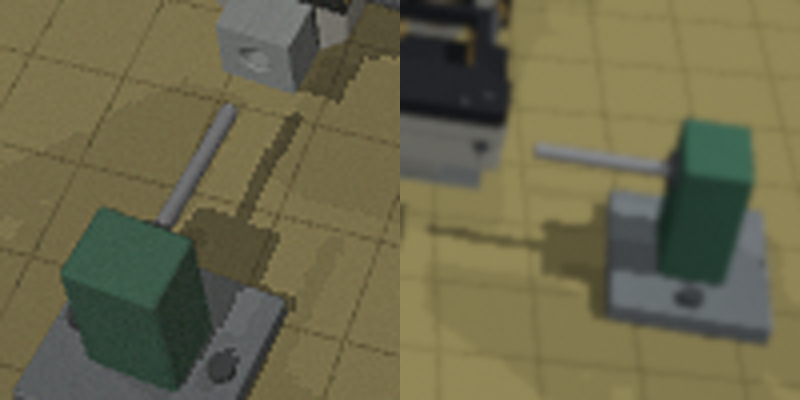

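View pics/w5.png

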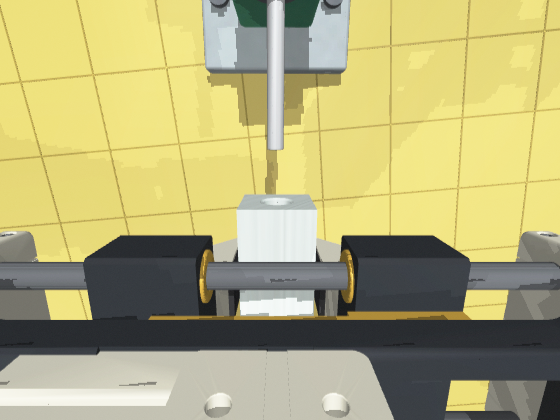

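Pin and hole are in line in the wrist view: pin column 276 along its length, hole column 277. The side view agrees. I'm lowering 1.5 mm and advancing.

Call:
{"fn": "apply_moves", "kwargs": {"motion": [{"offset":[4,0,0.7],"rotation":[0,0,0]},{"offset":[4,0,0.7],"rotation":[0,0,0]},{"offset":[4,0,0],"rotation":[0,0,0]},{"offset":[4,0,0],"rotation":[0,0,0]},{"offset":[4,0,0],"rotation":[0,0,0]},{"offset":[0,0,0],"rotation":[0,0,0]},{"offset":[0,0,0],"rotation":[0,0,0]}]}}

```text
time: 10.33
tool_pos: [0.5258, 0.206, 0.1247]
tool_rot: [3.14, 0.0, 1.482]
contact_force: [-0.2, -0.4, -2.9]
opening: 0.0359
```

Run:
```python
from h import *
show(); s=wrist("pics/w6.png"); d=read_camera("side")
b=cv2.resize(d["img"][280:360,180:260],(480,480),interpolation=cv2.INTER_CUBIC)
a=cv2.resize(s["img"][130:250,220:340],(480,480),interpolation=cv2.INTER_CUBIC)
cv2.imwrite("pics/w6c.png",np.hstack([a[:,:320],b])[:,:,::-1])
```

```text
t 10.33 p [0.5258, 0.206, 0.1247] rpy [179.93, 0.0, 84.89] q [0.238, 0.595, 1.62, -0.001, 0.926, 0.327] F [-0.18, -0.36, -2.88] T [-0.04, 0.07, -0.03] op 0.0359
```

View pics/w6c.png

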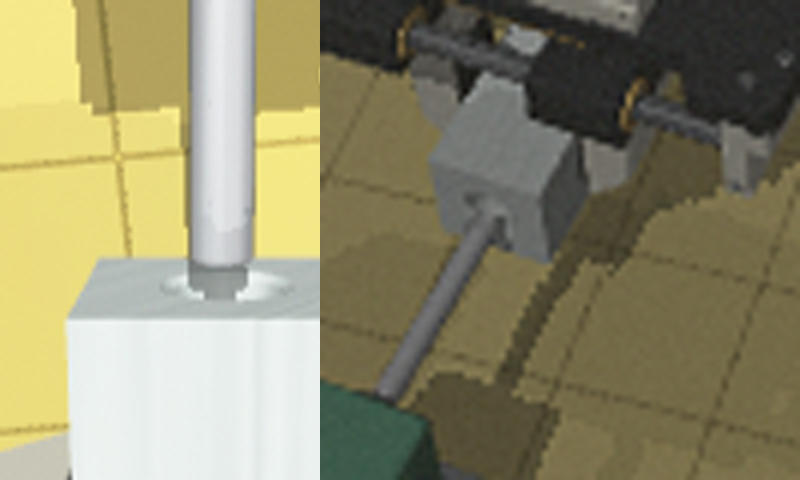

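Run:
```python
from h import *
s=read_camera("side")
b=cv2.resize(s["img"][295:330,195:235],(800,700),interpolation=cv2.INTER_CUBIC)
b=b[:600]
b=cv2.convertScaleAbs(b,alpha=1.6)
cv2.imwrite("pics/s7.png",b[:,:,::-1])
```

```text
(no output)
```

View pics/s7.png

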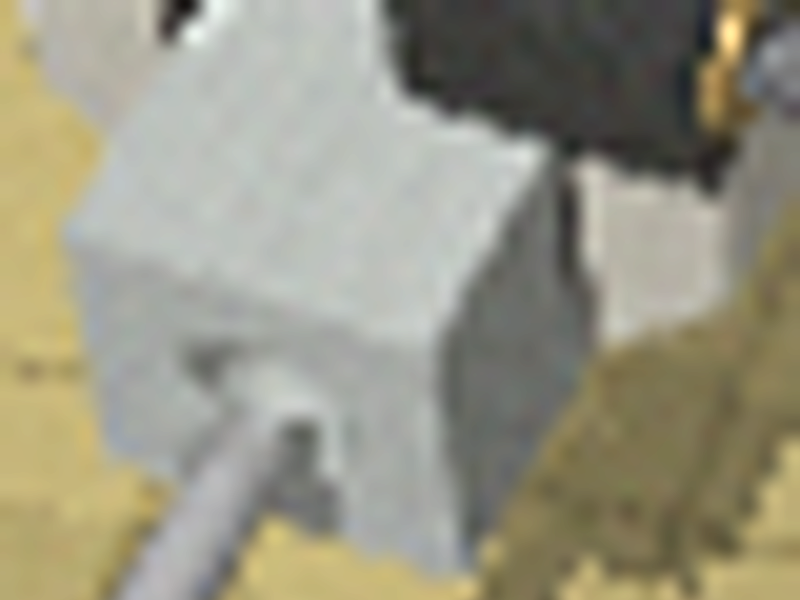

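The tip sits just at the hole mouth. I'm trimming 0.7 mm sideways and 0.8 mm up, then entering slowly.

Call:
{"fn": "apply_moves", "kwargs": {"motion": [{"offset":[0,-0.7,-0.8],"rotation":[0,0,0]},{"offset":[0,0,0],"rotation":[0,0,0]},{"offset":[2,0,0],"rotation":[0,0,0]},{"offset":[2,0,0],"rotation":[0,0,0]},{"offset":[2,0,0],"rotation":[0,0,0]},{"offset":[2,0,0],"rotation":[0,0,0]}]}}

```text
time: 10.98
tool_pos: [0.5259, 0.2133, 0.1258]
tool_rot: [3.14, 0.0, 1.479]
contact_force: [0.2, -0.1, -2.5]
opening: 0.0357
```

Run:
```python
from h import *
show(); s=wrist("pics/w8.png")
a=cv2.resize(s["img"][180:230,230:330],(800,400),interpolation=cv2.INTER_CUBIC)
cv2.imwrite("pics/w8c.png",a[:,:,::-1]); show()
```

```text
t 10.98 p [0.5259, 0.2133, 0.1258] rpy [179.94, 0.01, 84.77] q [0.25, 0.597, 1.611, -0.001, 0.933, 0.342] F [0.21, -0.05, -2.49] T [-0.06, 0.05, -0.02] op 0.0357
t 11.03 p [0.526, 0.2136, 0.1258] rpy [179.93, 0.0, 84.78] q [0.251, 0.597, 1.61, -0.001, 0.933, 0.342] F [0.18, 1.34, -2.31] T [-0.1, 0.06, 0.03] op 0.0357
```

View pics/w8c.png

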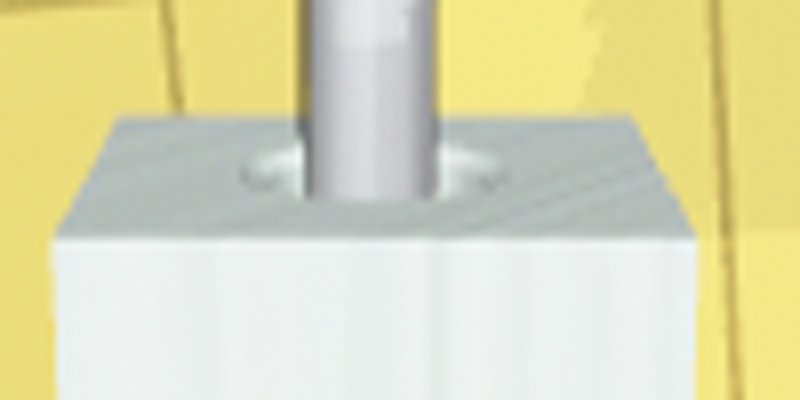

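Centred and just inside. I'm advancing in small steps and watching Fy.

Call:
{"fn": "apply_moves", "kwargs": {"motion": [{"offset":[2,0,0],"rotation":[0,0,0]},{"offset":[2,0,0],"rotation":[0,0,0]},{"offset":[2,0,0],"rotation":[0,0,0]}]}}

```text
time: 11.28
tool_pos: [0.5265, 0.2201, 0.1257]
tool_rot: [3.141, 0.0, 1.48]
contact_force: [0.2, -0.8, -3.2]
opening: 0.036
```

Call:
{"fn": "apply_moves", "kwargs": {"motion": [{"offset":[2,0,0],"rotation":[0,0,0]},{"offset":[2,0,0],"rotation":[0,0,0]}]}}

```text
time: 11.45
tool_pos: [0.5269, 0.2247, 0.1257]
tool_rot: [3.14, 0.0, 1.48]
contact_force: [0.7, 0.6, -3.0]
opening: 0.0357
```

Call:
{"fn": "apply_moves", "kwargs": {"motion": [{"offset":[2,0,0],"rotation":[0,0,0]},{"offset":[2,0,0],"rotation":[0,0,0]}]}}

```text
time: 11.62
tool_pos: [0.5271, 0.2271, 0.1256]
tool_rot: [3.141, 0.005, 1.481]
contact_force: [-0.7, -17.4, 1.7]
opening: 0.0357
```

Contact at Fy about -17 N. I'm easing off with a hold row.

Call:
{"fn": "apply_moves", "kwargs": {"motion": [{"offset":[-0.3,0,0],"rotation":[0,0,0]},{"offset":[0,0,0],"rotation":[0,0,0]}]}}

```text
time: 11.78
tool_pos: [0.5272, 0.2263, 0.1257]
tool_rot: [3.141, 0.006, 1.481]
contact_force: [-0.1, 0.5, -3.7]
opening: 0.036
```

Run:
```python
from h import *
show(); s=wrist("pics/w9.png"); d=read_camera("side"); show()
np.save("w9.npy",dict(camera_matrix=s["camera_matrix"],R=s["R"],t=s["t"]),allow_pickle=True)
b=cv2.resize(d["img"][290:370,165:245],(400,400),interpolation=cv2.INTER_CUBIC)
a=cv2.resize(s["img"][175:225,230:330],(800,400),interpolation=cv2.INTER_CUBIC)
cv2.imwrite("pics/w9c.png",a[:,:,::-1]);cv2.imwrite("pics/s9.png",b[:,:,::-1])
```

```text
t 11.78 p [0.5272, 0.2263, 0.1257] rpy [179.99, 0.35, 84.87] q [0.274, 0.608, 1.59, -0.007, 0.946, 0.368] F [-0.08, 0.47, -3.67] T [-0.09, 0.03, -0.02] op 0.036
t 11.88 p [0.5272, 0.2265, 0.1257] rpy [179.98, 0.32, 84.87] q [0.275, 0.608, 1.59, -0.007, 0.946, 0.368] F [0.73, 0.5, -2.37] T [-0.11, 0.06, 0.05] op 0.0358
```

View pics/w9c.png

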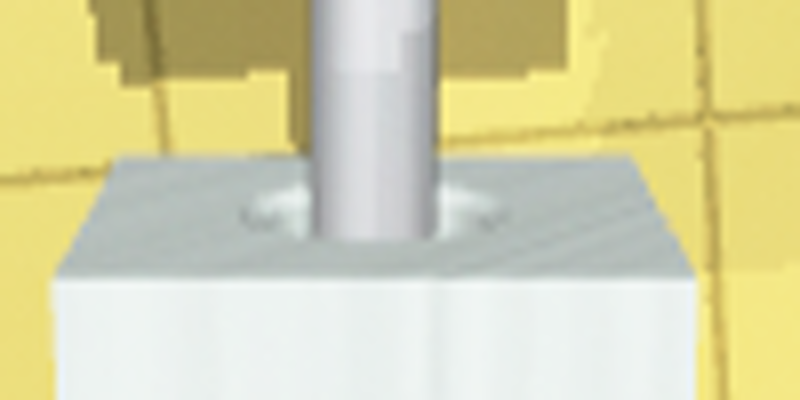

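View pics/w9.png

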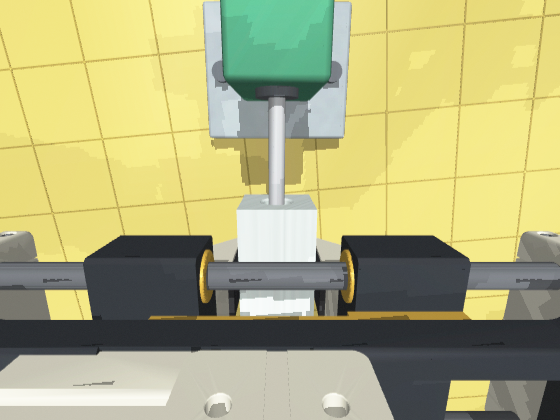

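View pics/s9.png

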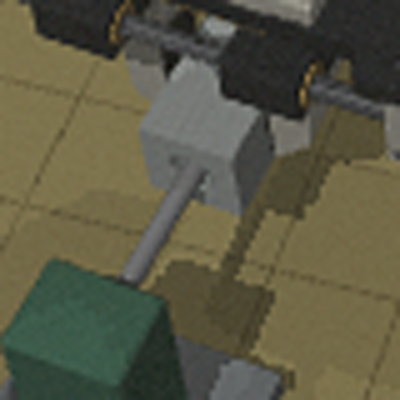

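The pin is visibly inside the hole and the stop was at TCP y≈0.2266. That puts the spacer centre about 18 mm before the tip, so this hole is about 17 mm deep and is the **shallower** one. The face sits at the same pixels as before, so nothing slipped. The far (tool −x) end must face up. I'm retracting in line.

Call:
{"fn": "apply_moves", "kwargs": {"motion": [{"offset":[-4,0,0],"rotation":[0,0,0]},{"offset":[-6,0,0],"rotation":[0,0,0]},{"offset":[-8,0,0],"rotation":[0,0,0]},{"offset":[-10,0,0],"rotation":[0,0,0]},{"offset":[-15,0,0],"rotation":[0,0,0]},{"offset":[-20,0,0],"rotation":[0,0,0]},{"offset":[-25,0,-10],"rotation":[0,0,0]},{"offset":[-25,0,-20],"rotation":[0,0,0]},{"offset":[-25,0,-25],"rotation":[0,0,0]},{"offset":[-25,0,-25],"rotation":[0,0,0]},{"offset":[-15,0,-15],"rotation":[0,0,0]},{"offset":[0,0,0],"rotation":[0,0,0]}]}}

```text
time: 12.88
tool_pos: [0.5072, 0.0354, 0.2236]
tool_rot: [-3.138, 0.007, 1.482]
contact_force: [0.5, 0.8, -2.1]
opening: 0.0358
```

```bash
cat > fk.py <<'E'
import numpy as np
from scipy.spatial.transform import Rotation as Rot
from scipy.optimize import least_squares
D=[([.1956,.4872,.2923],[1.043,.342,1.524,0,1.275,-.146]),([.5261,.1487,.2995],[.135,.374,1.456,0,1.307,.299]),([.4985,-.247,.2474],[-.603,.439,1.503,.012,1.205,-.514]),
([.5011,-.1773,.1048],[-.484,.574,1.739,-.002,.818,-.346]),([.4976,-.1932,.0721],[-.514,.633,1.746,-.001,.762,-.354]),([.4961,-.1918,.1632],[-.513,.494,1.677,0,.974,-.354]),([.5104,.1257,.1887],[.093,.46,1.651,.005,1.055,.177]),([.5272,.2263,.1257],[.274,.608,1.59,-.007,.946,.368])]
def Rq(q): return Rot.from_euler("ZYZYZ",[q[0],q[1]+q[2],q[3],q[4],q[5]+np.pi/2])
def fk(q,v):
    h,L1,L2,d,o=v; a=q[1]+q[2]
    w=np.array([L1*np.sin(q[1])+L2*np.sin(a)+o*np.cos(a),0,h+L1*np.cos(q[1])+L2*np.cos(a)-o*np.sin(a)])
    R=Rq(q); return Rot.from_euler("z",q[0]).apply(w)+R.apply([0,0,d]),R
def fit(D=D,d=None):
    # d not separable from h when tool down: regularise
    return least_squares(lambda v:np.concatenate([np.concatenate([fk(q,v)[0]-p for p,q in D])*1000,[(v[3]-.2)*1, (v[4])*5]]),[.35,.4,.4,.2,0]).x
E
python3 - <<'E'
from h import *; import fk
show(); st=observe()
D=fk.D+[(st["tool_pos"],st["qpos"])]
v=fk.fit(D); print(v.round(4),[(1000*(fk.fk(q,v)[0]-p)).round(1).tolist() for p,q in D])
print(np.degrees((Rot.from_euler("xyz",st["tool_rot"]).inv()*fk.Rq(st["qpos"])).as_rotvec()))
E
```

```text
t 12.88 p [0.5072, 0.0354, 0.2236] rpy [-179.78, 0.42, 84.9] q [-0.077, 0.382, 1.669, -0.008, 1.095, 0.015] F [0.53, 0.79, -2.06] T [-0.04, -0.01, 0.0] op 0.0358Traceback (most recent call last):
  File "<stdin>", line 4, in <module>
  File "fk.py", line 13, in fit
    return least_squares(lambda v:np.concatenate([np.concatenate([fk(q,v)[0]-p for p,q in D])*1000,[(v[3]-.2)*1, (v[4])*5]]),[.35,.4,.4,.2,0]).x
           ~~~~~~~~~~~~~^^^^^^^^^^^^^^^^^^^^^^^^^^^^^^^^^^^^^^^^^^^^^^^^^^^^^^^^^^^^^^^^^^^^^^^^^^^^^^^^^^^^^^^^^^^^^^^^^^^^^^^^^^^^^^^^^^^^^^
    return func(*args, **kwargs)
    vector_fun = VectorFunction(
        fun_wrapped,
    ...<6 lines>...
        workers=workers
    )
    self._update_fun()
    ~~~~~~~~~~~~~~~~^^
    self.f = self.fun_wrapped(xp_copy(self.x))
             ~~~~~~~~~~~~~~~~^^^^^^^^^^^^^^^^^
    return np.atleast_1d(self.fun(x))
                         ~~~~~~~~^^^
    return self.f(x, *self.args, **self.kwargs)
           ~~~~~~^^^^^^^^^^^^^^^^^^^^^^^^^^^^^^
  File "fk.py", line 13, in <lambda>
    return least_squares(lambda v:np.concatenate([np.concatenate([fk(q,v)[0]-p for p,q in D])*1000,[(v[3]-.2)*1, (v[4])*5]]),[.35,.4,.4,.2,0]).x
                                                                  ~~^^^^^
  File "fk.py", line 10, in fk
    R=Rq(q); return Rot.from_euler("z",q[0]).apply(w)+R.apply([0,0,d]),R
  File "fk.py", line 6, in Rq
    def Rq(q): return Rot.from_euler("ZYZYZ",[q[0],q[1]+q[2],q[3],q[4],q[5]+np.pi/2])
                      ~~~~~~~~~~~~~~^^^^^^^^^^^^^^^^^^^^^^^^^^^^^^^^^^^^^^^^^^^^^^^^^
  File "scipy/spatial/transform/_rotation.pyx", line 1413, in scipy.spatial.transform._rotation.Rotation.from_euler
ValueError: Expected axis specification to be a non-empty string of upto 3 characters, got ZYZYZ
```

```bash
sed -i 's/^def Rq.*/def Rq(q): return Rot.from_euler("ZYZ",[q[0],q[1]+q[2],q[3]])*Rot.from_euler("YZ",[q[4],q[5]+np.pi\/2])/' fk.py
python3 - <<'E'
from h import *; import fk
show(); st=observe()
D=fk.D+[(st["tool_pos"],st["qpos"])]
v=fk.fit(D); print(v.round(4),[(1000*(fk.fk(q,v)[0]-p)).round(1).tolist() for p,q in D])
print(np.degrees((Rot.from_euler("xyz",st["tool_rot"]).inv()*fk.Rq(st["qpos"])).as_rotvec()))
E
```

```text
t 12.88 p [0.5072, 0.0354, 0.2236] rpy [-179.78, 0.42, 84.9] q [-0.077, 0.382, 1.669, -0.008, 1.095, 0.015] F [0.53, 0.79, -2.06] T [-0.04, -0.01, 0.0] op 0.0358
[0.2637 0.5065 0.3797 0.2934 0.0466] [[66.1, -38.2, 0.1], [10.4, -75.8, -0.1], [-43.1, -62.5, 0.2], [-35.3, -68.0, -0.2], [-37.6, -66.8, -0.2], [-37.7, -66.4, 0.1], [6.6, -76.2, 0.3], [20.7, -74.0, -0.3], [-6.0, -76.5, 0.1]]
[-3.69366760e-14 -1.07219480e-14  1.28796546e-14]
```

```bash
sed -i 's/h,L1,L2,d,o=v/h,L1,L2,d,o,b=v/; s/o\*np.cos(a),0,h/o*np.cos(a),b,h/; s/\[.35,.4,.4,.2,0\])/[.35,.4,.4,.2,0,.076])/' fk.py
python3 - <<'E'
from h import *; import fk
st=observe()
D=fk.D+[(st["tool_pos"],st["qpos"])]
v=fk.fit(D); print(v.round(4),[(1000*(fk.fk(q,v)[0]-p)).round(1).tolist() for p,q in D])
E
```

```text
[0.232  0.5072 0.3794 0.2622 0.0469 0.0765] [[-0.0, 0.2, 0.0], [-0.1, -0.0, -0.2], [0.1, 0.1, 0.2], [-0.0, -0.1, -0.1], [-0.0, -0.1, -0.1], [-0.1, 0.2, 0.1], [0.1, -0.1, 0.3], [0.0, -0.2, -0.3], [-0.0, 0.0, 0.1]]
```

```bash
cat > ik.py <<'E'
from h import *; import fk
st=observe(); q0=st["qpos"]; D=fk.D+[(st["tool_pos"],q0)]; v=fk.fit(D)
lo=np.array([-2.53,-.77,.04,-1,.28,-3.11])+.1; hi=np.array([2.53,2.02,2.7,4.14,2.66,3.11])-.1
C=np.array([-.0017,.0004,.055])
def Rt(psi): # tool x down, z horiz az psi
    z=np.array([np.cos(psi),np.sin(psi),0]);x=np.array([0,0,-1.]);return Rot.from_matrix(np.column_stack([x,np.cross(z,x),z]))
def solve(c,psi,g):
    R=Rt(psi); pt=np.array(c)-R.apply(C)
    f=lambda q:np.concatenate([(fk.fk(q,v)[0]-pt)*10,(R.inv()*fk.fk(q,v)[1]).as_rotvec()])
    r=least_squares(f,np.clip(g,lo+.01,hi-.01),bounds=(lo,hi)); return r.x,np.abs(r.fun).max(),pt
from scipy.optimize import least_squares
E
python3 - <<'E'
from ik import *
for c in ([.5,0,.21],[.5,-.05,.21],[.45,0.,.21],[.5,.05,.21]):
  for psi in (30,60,90,120,150):
    for g in ([q0[0],.4,1.7,1.57,1.57,2.4],[q0[0],.4,1.7,1.57,1.57,-2.4]):
        q,e,pt=solve(c,np.radians(psi),g)
        if e<1e-3: print(c,psi,q.round(2),pt.round(3),np.abs(q-q0).round(2).max())
E
```

```text
[0.5, 0, 0.21] 30 [-0.9   0.83  2.48  1.72  1.6   1.41] [ 0.453 -0.028  0.208] 1.73
[0.5, 0, 0.21] 60 [-0.85  0.8   2.04  1.26  1.67  1.86] [ 0.473 -0.048  0.208] 1.84
[0.5, 0, 0.21] 90 [-0.69  0.91  1.6   0.98  1.96  2.08] [ 0.5   -0.055  0.208] 2.07
[0.5, 0, 0.21] 120 [-0.5   1.06  1.18  0.77  2.3   2.15] [ 0.528 -0.047  0.208] 2.13
[0.5, -0.05, 0.21] 30 [-1.    0.8   2.39  1.62  1.57  1.52] [ 0.453 -0.078  0.208] 1.63
[0.5, -0.05, 0.21] 60 [-0.92  0.82  1.95  1.2   1.71  1.92] [ 0.473 -0.098  0.208] 1.9
[0.5, -0.05, 0.21] 90 [-0.76  0.94  1.51  0.94  2.02  2.11] [ 0.5   -0.105  0.208] 2.1
[0.5, -0.05, 0.21] 120 [-0.56  1.09  1.1   0.74  2.37  2.15] [ 0.528 -0.097  0.208] 2.13
[0.45, 0.0, 0.21] 30 [-1.07  0.89  2.59  1.55  1.56  1.23] [ 0.403 -0.028  0.208] 1.56
[0.45, 0.0, 0.21] 60 [-0.95  0.79  2.14  1.15  1.66  1.76] [ 0.423 -0.048  0.208] 1.75
[0.45, 0.0, 0.21] 90 [-0.75  0.87  1.72  0.9   1.93  1.99] [ 0.45  -0.055  0.208] 1.97
[0.45, 0.0, 0.21] 120 [-0.54  1.    1.35  0.67  2.24  2.03] [ 0.478 -0.047  0.208] 2.02
[0.45, 0.0, 0.21] 150 [-0.32  1.1   1.07  0.35  2.51  1.86] [ 0.498 -0.027  0.208] 1.84
[0.5, 0.05, 0.21] 30 [-0.76  0.87  2.55  1.85  1.65  1.31] [0.453 0.022 0.208] 1.86
[0.5, 0.05, 0.21] 60 [-0.77  0.79  2.12  1.33  1.63  1.79] [0.473 0.002 0.208] 1.78
[0.5, 0.05, 0.21] 90 [-0.63  0.89  1.67  1.03  1.9   2.06] [ 0.5   -0.005  0.208] 2.04
[0.5, 0.05, 0.21] 120 [-0.44  1.03  1.25  0.82  2.24  2.16] [0.528 0.003 0.208] 2.14
```

```bash
cat >> ik.py <<'E'
qf,e,pt=solve([.5,0,.21],np.radians(75),[q0[0],.4,1.7,1.57,1.57,2.4])
def rows(qa,qb,n,bump=0):
    T=[]
    for k in range(n+1):
        s=k/n; q=qa+(qb-qa)*s; p,R=fk.fk(q,v); T.append((p+[0,0,bump*np.sin(np.pi*s)],R))
    return T
def pr(T):
    for (p,R),(p2,R2) in zip(T[:-1],T[1:]):
        print((R.inv().apply(p2-p)*1000).round(1).tolist(),(R.inv()*R2).as_rotvec().round(3).tolist())
E
python3 - <<'E'
from ik import *
print(qf.round(3),e)
n=28;T=rows(q0,qf,n)
pts=[[x,y,.066] for x in(-.035,.035) for y in(-.03,.03)]+[[x,y,-.05] for x in(-.04,.04) for y in (-.095,.095)]+[[.08,.05,-.1],[.08,-.05,-.1]]
for k in range(0,n+1,4): p,R=T[k]; W=R.apply(pts)+p; print(k,p.round(3),R.apply([0,0,1]).round(2),R.apply([1,0,0]).round(2),"minz",W[:,2].min().round(3),"y",W[:,1].min().round(2),W[:,1].max().round(2))
print(max(np.degrees((T[k][1].inv()*T[k+1][1]).magnitude()) for k in range(n)), max(np.linalg.norm(T[k][0]-T[k+1][0]) for k in range(n)))
pr(T)
E
```

```text
[-0.78   0.849  1.816  1.101  1.8    1.992] 5.029660576916228e-10
0 [0.507 0.035 0.224] [-0.   -0.01 -1.  ] [ 0.09  1.   -0.01] minz 0.157 y -0.01 0.12
4 [0.479 0.029 0.19 ] [-0.16  0.17 -0.97] [0.52 0.85 0.06] minz 0.117 y -0.06 0.1
8 [0.457 0.029 0.171] [-0.25  0.38 -0.89] [ 0.84  0.54 -0.01] minz 0.098 y -0.08 0.1
12 [0.446 0.03  0.164] [-0.27  0.59 -0.76] [ 0.96  0.18 -0.2 ] minz 0.088 y -0.08 0.1
16 [0.446 0.027 0.167] [-0.22  0.77 -0.6 ] [ 0.87 -0.12 -0.47] minz 0.092 y -0.09 0.1
20 [0.456 0.014 0.178] [-0.1   0.91 -0.41] [ 0.62 -0.26 -0.74] minz 0.109 y -0.11 0.09
24 [ 0.471 -0.012  0.193] [ 0.07  0.98 -0.2 ] [ 0.3  -0.21 -0.93] minz 0.123 y -0.13 0.06
28 [ 0.486 -0.053  0.208] [ 0.26  0.97 -0.  ] [-0. -0. -1.] minz 0.128 y -0.16 0.02
7.338222754027466 0.012903223088601895
[-3.1, -7.3, 9.7] [0.049, 0.034, 0.114]
[-3.6, -6.3, 9.0] [0.05, 0.031, 0.113]
[-3.8, -5.4, 8.3] [0.052, 0.029, 0.113]
[-4.0, -4.4, 7.6] [0.053, 0.027, 0.113]
[-4.0, -3.5, 6.9] [0.054, 0.025, 0.112]
[-3.9, -2.7, 6.1] [0.056, 0.023, 0.112]
[-3.7, -2.0, 5.3] [0.057, 0.02, 0.111]
[-3.3, -1.4, 4.5] [0.058, 0.018, 0.111]
[-2.9, -0.8, 3.6] [0.059, 0.015, 0.11]
[-2.5, -0.4, 2.8] [0.06, 0.013, 0.109]
[-2.0, -0.1, 1.9] [0.061, 0.01, 0.108]
[-1.5, 0.1, 1.1] [0.062, 0.007, 0.107]
[-1.0, 0.1, 0.2] [0.063, 0.004, 0.106]
[-0.5, 0.1, -0.6] [0.064, 0.001, 0.105]
[-0.0, -0.1, -1.5] [0.064, -0.002, 0.103]
[0.3, -0.4, -2.4] [0.065, -0.005, 0.102]
[0.7, -0.8, -3.2] [0.065, -0.009, 0.101]
[0.9, -1.2, -4.0] [0.065, -0.012, 0.099]
[1.0, -1.7, -4.8] [0.065, -0.016, 0.098]
[1.0, -2.3, -5.6] [0.064, -0.019, 0.096]
[0.9, -2.8, -6.4] [0.064, -0.023, 0.094]
[0.7, -3.4, -7.1] [0.063, -0.027, 0.093]
[0.4, -4.0, -7.9] [0.062, -0.03, 0.091]
[-0.0, -4.5, -8.6] [0.06, -0.034, 0.089]
[-0.6, -5.1, -9.2] [0.058, -0.038, 0.087]
[-1.2, -5.5, -9.8] [0.056, -0.041, 0.085]
[-2.0, -5.9, -10.4] [0.054, -0.045, 0.084]
[-2.8, -6.2, -11.0] [0.051, -0.048, 0.082]
```

Model is exact on orientation. The path rolls and tilts so the tool points level with its −x end up. I'll do the first stretch and stay a bit higher.

Call:
{"fn": "apply_moves", "kwargs": {"motion": [{"offset":[-3,-7,0],"rotation":[0.045,0.031,0.1]},{"offset":[-3,-6,0],"rotation":[0.045,0.029,0.102]},{"offset":[-4,-5,0],"rotation":[0.047,0.027,0.102]},{"offset":[-4,-4,0],"rotation":[0.048,0.026,0.102]},{"offset":[-4,-4,0],"rotation":[0.049,0.024,0.101]},{"offset":[-4,-3,0],"rotation":[0.05,0.022,0.101]},{"offset":[-4,-2,0],"rotation":[0.051,0.02,0.1]},{"offset":[-3,-2,0],"rotation":[0.052,0.018,0.1]},{"offset":[-3,-1,0],"rotation":[0.053,0.015,0.1]},{"offset":[-3,-1,0],"rotation":[0.054,0.013,0.099]},{"offset":[-2,0,0],"rotation":[0.055,0.01,0.098]},{"offset":[-2,0,0],"rotation":[0.055,0.008,0.097]}]}}

```text
time: 13.88
tool_pos: [0.4498, 0.017, 0.2236]
tool_rot: [-2.496, 0.162, 0.242]
contact_force: [0.4, -0.2, -3.2]
opening: 0.0358
```

```bash
cat > nxt.py <<'E'
from ik import *
import sys
n=int(sys.argv[1]); psi=float(sys.argv[2]) if len(sys.argv)>2 else 75
show(); print("v",v.round(4)); qf,e,pt=solve([.5,0,.21],np.radians(psi),[q0[0],.8,1.8,1.1,1.8,2.0]); print(qf.round(3),e,pt.round(4))
T=rows(q0,qf,n)
for k in range(0,n+1,4): p,R=T[k]; print(k,p.round(3),R.apply([0,0,1]).round(2),R.apply([1,0,0]).round(2))
pr(T)
E
python3 nxt.py 16
```

```text
t 13.88 p [0.4498, 0.017, 0.2236] rpy [-143.0, 9.27, 13.84] q [-0.377, 0.484, 1.671, 0.429, 1.514, 0.864] F [0.41, -0.18, -3.2] T [-0.68, -0.11, -0.03] op 0.0358
v [0.222  0.5076 0.3793 0.2524 0.0472 0.0765]
[-0.764  0.827  1.827  1.119  1.798  2.005] 4.989813007227896e-10 [ 0.4862 -0.0532  0.2083]
0 [0.45  0.017 0.224] [-0.27  0.55 -0.79] [ 0.96  0.24 -0.16]
4 [0.45  0.016 0.211] [-0.23  0.75 -0.62] [ 0.9  -0.07 -0.43]
8 [0.458 0.006 0.207] [-0.12  0.9  -0.42] [ 0.66 -0.24 -0.71]
12 [ 0.471 -0.016  0.207] [ 0.05  0.98 -0.2 ] [ 0.33 -0.21 -0.92]
16 [ 0.486 -0.053  0.208] [ 0.26  0.97 -0.  ] [-0. -0. -1.]
[-0.1, 2.1, 3.7] [0.066, 0.005, 0.106]
[0.4, 2.2, 2.7] [0.067, 0.002, 0.105]
[1.0, 2.1, 1.7] [0.067, -0.001, 0.104]
[1.5, 1.9, 0.7] [0.068, -0.004, 0.104]
[2.0, 1.6, -0.3] [0.068, -0.008, 0.103]
[2.4, 1.2, -1.3] [0.068, -0.011, 0.102]
[2.8, 0.7, -2.3] [0.068, -0.014, 0.101]
[3.0, 0.1, -3.2] [0.067, -0.018, 0.1]
[3.2, -0.6, -4.2] [0.067, -0.022, 0.099]
[3.2, -1.3, -5.1] [0.066, -0.025, 0.098]
[3.1, -2.1, -5.9] [0.065, -0.029, 0.096]
[2.9, -2.8, -6.8] [0.064, -0.033, 0.095]
[2.6, -3.6, -7.6] [0.062, -0.036, 0.094]
[2.1, -4.3, -8.3] [0.06, -0.04, 0.093]
[1.5, -5.0, -9.0] [0.058, -0.044, 0.091]
[0.8, -5.6, -9.7] [0.056, -0.047, 0.09]
```

Tracks well. Next 12 rows, slightly slowed.

Call:
{"fn": "apply_moves", "kwargs": {"motion": [{"offset":[0,2,3],"rotation":[0.06,0.005,0.096]},{"offset":[0,2,2],"rotation":[0.06,0.002,0.096]},{"offset":[1,2,1],"rotation":[0.06,0,0.095]},{"offset":[1,2,1],"rotation":[0.061,-0.003,0.095]},{"offset":[2,2,0],"rotation":[0.062,-0.006,0.094]},{"offset":[2,1,-1],"rotation":[0.062,-0.009,0.093]},{"offset":[2,1,-2],"rotation":[0.062,-0.012,0.092]},{"offset":[3,0,-3],"rotation":[0.061,-0.015,0.091]},{"offset":[3,0,-4],"rotation":[0.061,-0.019,0.09]},{"offset":[3,-1,-4],"rotation":[0.061,-0.022,0.09]},{"offset":[3,-2,-5],"rotation":[0.06,-0.025,0.089]},{"offset":[3,-2,-6],"rotation":[0.06,-0.028,0.088]}]}}

```text
time: 14.88
tool_pos: [0.4684, -0.0149, 0.1984]
tool_rot: [-2.174, 1.113, -0.595]
contact_force: [0.0, -0.4, -3.3]
opening: 0.0358
```

```bash
python3 nxt.py 6
```

```text
t 14.88 p [0.4684, -0.0149, 0.1984] rpy [-124.57, 63.77, -34.08] q [-0.66, 0.735, 1.79, 0.918, 1.691, 1.68] F [0.02, -0.41, -3.29] T [-1.07, 0.19, 0.04] op 0.0358
v [0.2225 0.507  0.3795 0.2525 0.047  0.0765]
[-0.764  0.827  1.827  1.119  1.798  2.006] 1.6371348721122558e-12 [ 0.4862 -0.0532  0.2083]
0 [ 0.469 -0.015  0.198] [ 0.04  0.97 -0.25] [ 0.37 -0.25 -0.9 ]
4 [ 0.48  -0.038  0.205] [ 0.18  0.98 -0.08] [ 0.11 -0.1  -0.99]
[0.8, -3.0, -5.0] [0.047, -0.029, 0.071]
[0.6, -3.4, -5.5] [0.046, -0.031, 0.07]
[0.2, -3.7, -5.9] [0.045, -0.033, 0.069]
[-0.1, -4.0, -6.3] [0.043, -0.035, 0.068]
[-0.5, -4.3, -6.7] [0.042, -0.037, 0.067]
[-1.0, -4.6, -7.1] [0.04, -0.039, 0.066]
```

Call:
{"fn": "apply_moves", "kwargs": {"motion": [{"offset":[1,-3,-5],"rotation":[0.047,-0.029,0.071]},{"offset":[1,-3,-5],"rotation":[0.046,-0.031,0.07]},{"offset":[0,-4,-6],"rotation":[0.045,-0.033,0.069]},{"offset":[0,-4,-6],"rotation":[0.043,-0.035,0.068]},{"offset":[0,-4,-6],"rotation":[0.042,-0.037,0.067]},{"offset":[0,-3,-5],"rotation":[0.03,-0.03,0.05]},{"offset":[0,0,0],"rotation":[0,0,0]},{"offset":[0,0,0],"rotation":[0,0,0]},{"offset":[0,0,0],"rotation":[0,0,0]}]}}

```text
time: 15.63
tool_pos: [0.4854, -0.0523, 0.1965]
tool_rot: [2.4, 1.548, -2.589]
contact_force: [0.4, -0.1, -2.3]
opening: 0.0357
```

```bash
python3 nxt.py 2
python3 - <<'E'
from h import *
a=read_camera("scene");b=read_camera("side");w=wrist("pics/w10.png")
cv2.imwrite("pics/a10.png",a["img"][:,:,::-1]);cv2.imwrite("pics/b10.png",b["img"][:,:,::-1])
E
```

```text
t 15.63 p [0.4854, -0.0523, 0.1965] rpy [137.5, 88.67, -148.32] q [-0.767, 0.839, 1.839, 1.118, 1.768, 2.001] F [0.36, -0.12, -2.31] T [-1.04, 0.45, -0.03] op 0.0357
v [0.2226 0.5069 0.3795 0.2525 0.0469 0.0765]
[-0.764  0.827  1.827  1.119  1.798  2.006] 3.885780586188048e-15 [ 0.4862 -0.0532  0.2083]
0 [ 0.486 -0.052  0.197] [ 0.27  0.96 -0.02] [-0.02 -0.01 -1.  ]
[-5.9, -0.4, -0.4] [-0.007, -0.009, -0.008]
[-5.9, -0.3, -0.4] [-0.007, -0.008, -0.008]
```

View pics/a10.png

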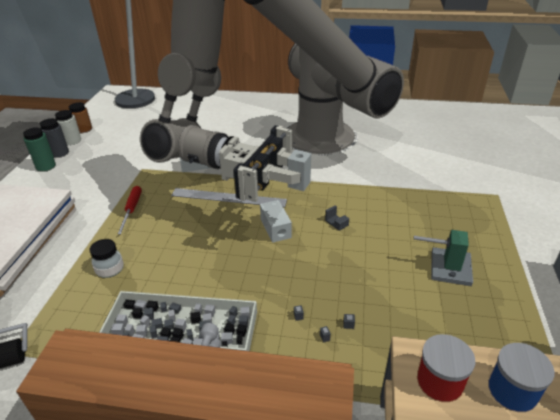

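View pics/b10.png

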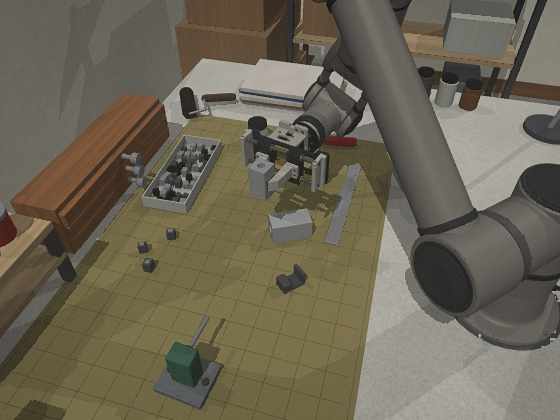

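View pics/w10.png

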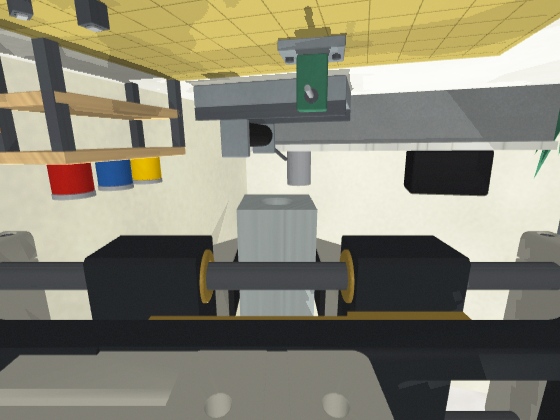

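The spacer stands on end in the gripper. The wrist camera sits on the tool +x side, now underneath, and still sees the tested shallow hole at (277,202), so the deep end is up. Last trim: 12 mm up and about 1.3° of tilt.

Call:
{"fn": "apply_moves", "kwargs": {"motion": [{"offset":[-4,0,0],"rotation":[-0.005,-0.006,-0.005]},{"offset":[-4,0,0],"rotation":[-0.005,-0.006,-0.005]},{"offset":[-4,0,0],"rotation":[-0.004,-0.005,-0.005]},{"offset":[0,0,0],"rotation":[0,0,0]},{"offset":[0,0,0],"rotation":[0,0,0]},{"offset":[0,0,0],"rotation":[0,0,0]}]}}

```text
time: 16.28
tool_pos: [0.4859, -0.051, 0.2114]
tool_rot: [-1.594, 1.565, -0.28]
contact_force: [1.0, -0.3, -3.2]
opening: 0.0361
```

```bash
python3 nxt.py 1
```

```text
t 16.28 p [0.4859, -0.051, 0.2114] rpy [-91.32, 89.68, -16.04] q [-0.76, 0.821, 1.828, 1.119, 1.801, 2.005] F [0.95, -0.32, -3.17] T [-1.01, 0.34, 0.06] op 0.0361
v [0.2226 0.5069 0.3795 0.2525 0.0469 0.0765]
[-0.764  0.828  1.827  1.119  1.798  2.006] 8.326672684688674e-16 [ 0.4862 -0.0532  0.2083]
0 [ 0.486 -0.051  0.211] [ 0.25  0.97 -0.  ] [ 0.01 -0.   -1.  ]
[3.2, -0.7, -2.1] [0.005, -0.0, 0.006]
```

Call:
{"fn": "apply_moves", "kwargs": {"motion": [{"offset":[2,0,0],"rotation":[0,0,0]},{"offset":[2,0,0],"rotation":[0,0,0]},{"offset":[0,0,0],"rotation":[0,0,0]},{"offset":[0,0,0],"rotation":[0,0,0]},{"offset":[0,0,0],"rotation":[0,0,0]},{"offset":[0,0,0],"rotation":[0,0,0]},{"offset":[0,0,0],"rotation":[0,0,0]},{"offset":[0,0,0],"rotation":[0,0,0]}]}}

```text
time: 16.95
tool_pos: [0.4858, -0.051, 0.2065]
tool_rot: [-1.574, 1.566, -0.26]
contact_force: [0.9, -0.3, -3.4]
opening: 0.0354
```

Run:
```python
from h import *
show(); p,R=pose(); print("axis -x:",R.apply([-1,0,0]).round(4),"centre",(p+R.apply([-.0017,.0004,.055])).round(4))
w=wrist("pics/w11.png");a=read_camera("scene");b=read_camera("side"); show(); print(np.abs(observe()["qvel"]).max())
A=cv2.resize(a["img"][130:210,240:340],(500,400),interpolation=cv2.INTER_CUBIC)
B=cv2.resize(b["img"][140:220,225:285],(300,400),interpolation=cv2.INTER_CUBIC)
cv2.imwrite("pics/f11.png",np.hstack([A,B])[:,:,::-1])
```

```text
t 16.95 p [0.4858, -0.051, 0.2065] rpy [-90.17, 89.74, -14.91] q [-0.76, 0.831, 1.828, 1.118, 1.797, 1.997] F [0.88, -0.27, -3.41] T [-1.07, 0.41, 0.01] op 0.0354
axis -x: [-0.0044  0.0012  1.    ] centre [0.4994 0.0023 0.2082]
t 17.1 p [0.4858, -0.051, 0.2065] rpy [-91.21, 89.73, -15.95] q [-0.76, 0.831, 1.828, 1.118, 1.797, 1.997] F [0.4, 0.67, -1.86] T [-1.03, 0.43, 0.01] op 0.0358
0.0016364493146167854
```

View pics/f11.png

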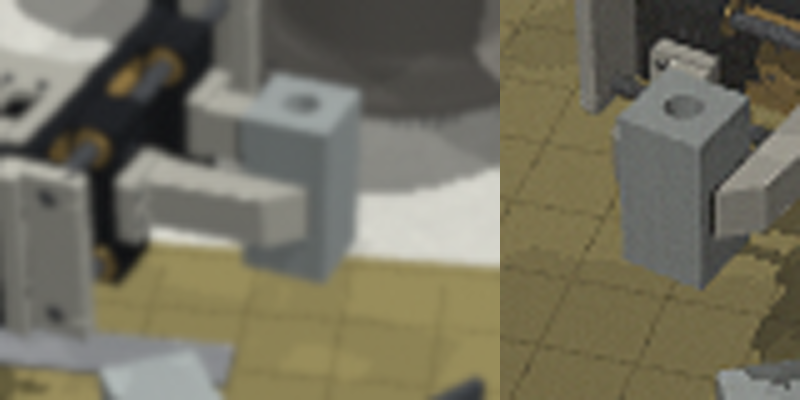

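Both views show the spacer upright with a hole facing straight up and the arm at rest. I'm handing in.

```bash
python3 -c "
from cell import *
print(hand_in())"
```

```text
the job is handed in; nothing more can be done
None
```

The job is handed in at about 17 s of the 58 s allowed: the spacer is held upright in the gripper with its deeper hole facing straight up.

- **Spacer choice:** three similar blocks were in view. I took the smallest, which measured 70 x 36 mm in the cameras.
- **Depth by feel:** I pushed one end in line onto the pin. It stopped with the spacer centre about 18 mm before the tip, with a highest reading of about 17 N. That makes this hole about 17 mm deep, so the other one is about 37 mm. I tested only this end. The spacer did not shift in the grip during the push.
- **Last checks:**
  - The spacer is about 0.3° off vertical, and the tested shallow end faces down.
  - Its centre is about 208 mm above the table, at (0.50, 0.00), well to the side of the gauge.
  - It is still, and the gripper reads about 36 mm.
- **Failed or disagreed:** no check failed. The wrist-camera fit put the spacer about 1.5 mm lower in the grip than the pick-up height implied, so I raised it 0.8 mm before entering the hole.

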